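# Close an adjustable wrench on the clamp nut and tighten it

## Task

An adjustable wrench has been left sitting loosely around the big clamp nut of the machine's base plate. Roll its worm until the jaw is snug on the nut, then swing the handle clockwise (seen from above) so the wrench turns the nut until it comes up firm against its stop, and leave the wrench lying there, still snug. Work gently, with light finger pressure, turn the nut only through the wrench, and leave the screwdriver, O-ring and spare nut alone.

Things in the scene. Friction and masses are not known exactly. Their poses are not given: they have to be found in the camera images.
- plate: aluminium machine base plate, fixed, 240 x 360 x 20 mm. Origin on its underside, straight below the clamp nut's axis; z up. It spans x -135..105 and y -230..130 mm; its top is 20 mm above the origin. A dark guide block 40 mm high (with its rail) stands on it at y 87..123 mm
- nut_top (a point): centre of the top face of the steel hexagon clamp nut, 41 mm across flats, 24 mm high, standing on the plate; a 27 mm stud sticks out 10 mm above it
- nut (a joint): the clamp nut's turn, rad, growing clockwise seen from above; starts at 0. A hard stop lies 0.5 rad ahead: there it comes up firm. Until then turning takes a steady 0.35 N m (about 3 N pushing 0.13 m from its axis, plus 1 to 3 N of the wrench rubbing on the plate)
- wrench: stubby steel adjustable wrench, 0.42 kg, loose, flat on the plate, handle to the plate's -y end. Origin: underside, middle of the mouth (on the nut's axis when snug); z up, +x out of the mouth. Head 18 mm thick, x -72..22, y -35..45 mm; fixed jaw's flat at y -20.5 mm, movable jaw on +y. Handle x -72..-189, y -12..12 (round end 30 mm wide), z 4..18 mm. Turn clockwise: push its -y side towards +y
- handle_end (a point): point on the top face of the handle, on its centre line, 150 mm from the mouth's middle (wrench x = -150 mm, 18 mm above the wrench's underside)
- worm_top (a point): top of the worm: knurled steel roller, 22 mm diameter, 20 mm long, axis along wrench y, at wrench x -48.5, y 6 mm. Top 26 mm above the wrench's underside, 8 mm proud of the head. Rolling it takes about 3 N of drag on its top: a fingertip pressed down with 7 to 10 N and slid along wrench x rolls it without slipping; once the jaw is snug the drag rises and the tip slips over it
- jaw (a joint): closing travel of the movable jaw, m: the mouth is 49 mm minus this; 0.008 = mouth 41 mm, just on the nut. Rolling the worm's top towards wrench +x (to the mouth) closes it 0.073 mm per mm rolled; the other way opens it. Self-locking: jaw loads under 44 N do not move it. Reading is noisy: feel for snugness
- oring: black rubber ring, 90 mm across, 7 mm high, lying on the green mat: leave alone
- spare_nut: small spare steel hexagon nut, 30 mm across flats, 15 mm high, on the green mat: leave alone
- screwdriver: black-handled screwdriver, 200 mm long, 26 mm thick, lying on the bench left of the plate: leave alone
Mind the look-alikes: they are no part of the job. There is more than one size of the wrench; the job needs the largest.

How it is judged (in metres and radians):
On the way, in this order (a step that is already met when the one before it is completed fails the run):
1. the worm has closed the jaw snugly: mouth within 1.5 mm of the nut's width and the jaw bearing on the nut with over 3 N, before the nut is turned (value of joint jaw above 0.0065 m and contact force between jaw and nut above 3 N and value of joint nut below 0.15 rad), for 0.3 s.
2. the nut has been turned to its stop (value of joint nut above 0.44 rad), for 0.2 s.
At the end, for the whole second after the job is handed in: the nut is turned clockwise to within 0.06 rad of its stop at 0.5 rad; the wrench lies flat and still around it, its middle within 8 mm of the nut's axis, the mouth still within 1.5 mm of the nut's width (value of joint nut above 0.44 rad and value of joint jaw above 0.0065 m and horizontal distance between wrench and nut_top below 0.008 m and height (world z) of wrench below 0.026 m and linear speed of wrench below 0.02 m/s); the robot touches nothing.
It fails at once if the robot presses or pushes on the wrench with more than 30 N (contact force between any of the fingers, the arm and wrench above 30 N).
It fails at once if the robot turns the nut with its own fingers (over 3 N on the nut) (contact force between the fingers and nut above 3 N).
It fails at once if the O-ring, spare nut or screwdriver is moved more than 15 mm (distance of any of oring, spare_nut, screwdriver from where it was at the start of the episode above 0.015 m).
It also fails if it takes over 72 s, if anything falls off the work surface, if the arm or the gripper's body presses on something with over 40 N, if the wrist force passes 120 N, or if a joint passes its speed limit or range.

## Robot

A 6-joint arm with a two-finger parallel gripper is mounted at the origin on the work surface. World frame = base frame: x ahead of the robot, y to its left, z up, the work surface at z = 0. Lengths are in m, angles in degrees, forces in N, time in s.
With the tool pointing down it reaches from about 0.35 to 0.975 m from the base axis. Payload 4.9 kg.
Tool frame: the origin (TCP) lies at the very end of the fingers, on their centre line; the grasp point (between the pads) lies 19 mm behind it; y points along the fingers, x is the direction in which the jaws open and shut, and the axes are right-handed (so a half turn about y gives the same grasp; the last joint's range is limited). The gripper opens to 85 mm and grips with 20 to 120 N. Pads are 22 mm wide; open, the fingers measure 114 mm over their backs; the gripper's body (76 mm by 85 mm) begins 54 mm behind the grasp point. The pads swing forward as they close: fully open they stand 13 mm farther back than shut.
Start: joints at [61.135, 3.019, 92.412, -0, 84.569, -6.818], TCP at [0.235, 0.579, 0.231] pointing down, gripper open.
Joint ranges: [-172.51, 172.51], [-57.92, 126.97], [3.15, 148.05], [-58.71, 238.71], [5.1, 150.11], [-179.66, 179.66]. Speed limits (degrees/s): [147.25, 147.25, 180, 180, 180, 180].

## Interface

Orientations are given as [roll, pitch, yaw] about the fixed x, y, z axes, in that order (R = Rz(yaw) Ry(pitch) Rx(roll)).
In Python, from station import env, vision, look_for, trace gives the robot as it stands. The module is installed in compiled form; this text tells all that it offers.
- The arm moves only by the tool apply_moves, never from a script. Its argument "increments" is a list of rows, each a list of 5 numbers: the shift along the tool's x, y, z in mm, then the turn about the tool's y in rad, then the closure, from 0 (fully open) to 1 (shut). A call has 1 to 8 rows; each row is the pose to reach, as a shift and turn from the pose commanded when the call began, along the tool's axes at that moment; what a row does not reach only later rows make up. A row lasts 1/10 s, in which the tool goes at most 50 mm and 8.59 degrees, less where a joint would pass 70% of its speed; a pose out of reach is approached as far as the arm can. A call with a gripper value outside its range is refused whole. The fingers move at their own pace and stop on an object; the grip force is fixed at half the most. Time passes only in rows, so rows that repeat a pose let the fingers close. It gives the time, the measured TCP pose, the force and the opening at its end, in the units of the state.
- env.observe(): the state, without advancing time (a new reading comes with each control period).
- vision.snapshot(name): name is "scene" or "top" or "wrist"; returns a dict with "frame" (480x640x3 uint8, red, green, blue), "z_map" (480x640 float32, m along the optical axis (not along the pixel's ray), 0 where there is no reading), "fx", "fy", "cx", "cy" (pixels), "dist" ([k1, k2, p1, p2, k3] as OpenCV has them; the pictures are not rectified), "cam_to_world" (4x4, takes a point from camera to world coordinates). Camera axes: x right, y down, z forward; pixel columns grow to the right and rows downward; lengths in m; the calibration is good to about 2 mm. A picture is of the moment at which its call begins.
- env.job_done(): hands the job in, once; it reports no verdict.
Trained networks look in the newest picture that a camera, given by its name, has taken for a name from the list of things; names that differ only in an ending like _2 or _b are one class to them, and where a whole thing is asked for, a point or a joint stands for the part that bears it (a point fixed in the world has none). Each returns a list of dicts, best first, with "p" (0 to 1); they miss things now and then, are a little off and sometimes report something else, mostly with a low value. They report only what shows in the picture. A call takes as long as a camera call. They do not tell look-alikes from the thing itself.
- look_for(thing, camera): "bbox" ([left, top, width, height] in pixels, round what is visible of it).
- trace(thing, camera): "region" (480x640 bool, what is visible of it) and "bbox" ([left, top, width, height] in pixels, round what is visible of it).
The state is a dict: "t": time; "joints": joint angles; "joint_vel": joint speeds; "joint_efforts": joint torques, N m; "eef_pos": TCP position; "orientation": TCP orientation; "force": force on the tool from outside, world axes, zero at the start; "moment": the same for the moment, N m; "finger_gap": finger opening in m.
Only numpy, scipy, OpenCV 4.12 (cv2) and the standard library are available. Lean on these libraries where they do the work, as an engineer would, in place of code of your own. Each camera call takes 0.05 s, during which the arm holds its last target.

## Working session

There is one attempt and no reset: what is moved stays moved. The work goes in short steps, Python scripts to look and compute and a tool call to move; the robot and the scene stay as the last step left them, time stands still between calls to the robot, and variables do not carry over. Pictures are saved under pics/ and viewed, and the job is handed in when it is done.

Besides the shell and the picture viewer there is one more tool, called after "Call:" by a JSON object that holds its "api" and its "payload". apply_moves: Moves the arm, as the interface text tells. Its arguments: {"type":"object","properties":{"increments":{"type":"array","items":{"type":"array","items":{"type":"number"}}}},"required":["increments"]}

```bash
mkdir -p pics; cat > h.py <<'E'
import numpy as np, cv2
from station import env, vision, look_for, trace
def snap(n,save=None):
    s=vision.snapshot(n)
    if save: cv2.imwrite('pics/'+save+'.png',cv2.cvtColor(s['frame'],cv2.COLOR_RGB2BGR))
    return s
def K(s): return np.array([[s['fx'],0,s['cx']],[0,s['fy'],s['cy']],[0,0,1.]])
def pt(s,u,v,z=None):
    """world point; by depth or by given world z plane"""
    n=cv2.undistortPoints(np.array([[[u,v]]],float),K(s),np.array(s['dist']))[0,0]
    d=np.array([n[0],n[1],1.]);T=np.array(s['cam_to_world'])
    if z is None:
        p=s['z_map'][int(round(v))-1:int(round(v))+2,int(round(u))-1:int(round(u))+2];p=p[p>0]
        return T[:3,:3]@(d*np.median(p))+T[:3,3]
    r=T[:3,:3]@d; return T[:3,3]+r*(z-T[2,3])/r[2]
def proj(s,P):
    T=np.linalg.inv(np.array(s['cam_to_world']));R=T[:3,:3];
    return cv2.projectPoints(np.atleast_2d(np.array(P,float)),cv2.Rodrigues(R)[0],T[:3,3],K(s),np.array(s['dist']))[0][:,0]
E
python3 - <<'E'
from h import *
print(env.observe())
for n in ['scene','top','wrist']: 
    s=snap(n,n+'0'); print(n,np.round(s['cam_to_world'],3).tolist(),s['fx'])
for th in ['wrench','nut_top','worm_top','plate','screwdriver','oring','spare_nut','handle_end']:
    for c in ['top','scene']:
        print(th,c,[(d['p'],d['bbox']) for d in look_for(th,c)][:3])
E
```

```text
{'t': 0.0, 'joints': array([ 6.11331701e+01,  3.05743932e+00,  9.24919349e+01, -1.60981121e-03,
        8.45695536e+01, -6.81724349e+00]), 'joint_vel': array([-0.06193018,  0.01374824,  0.00330085,  0.03983653, -0.02198774,
       -0.04673137]), 'joint_efforts': array([ 1.16829406e-04, -3.93687022e+01, -3.70172346e+01, -1.48331828e-04,
        7.25083562e-03,  2.38424337e-05]), 'eef_pos': array([0.23432318, 0.57873558, 0.23006271]), 'orientation': array([-89.98747385,   0.11827723,  67.95058054]), 'force': array([ 0.13208961,  0.64765191, -0.25205981]), 'moment': array([-0.02142407, -0.00253152,  0.00385096]), 'finger_gap': 0.08557188269686433}
scene [[0.493, 0.638, -0.592, 1.319], [0.87, -0.352, 0.345, -0.442], [0.012, -0.685, -0.728, 0.965], [0.0, 0.0, 0.0, 1.0]] 533.0484140155775
top [[0.028, -0.989, 0.145, 0.438], [-0.999, -0.031, -0.013, -0.013], [0.018, -0.145, -0.989, 1.106], [0.0, 0.0, 0.0, 1.0]] 476.85270663587954
wrist [[0.376, 0.894, 0.243, 0.173], [0.927, -0.362, -0.1, 0.604], [-0.002, 0.263, -0.965, 0.372], [0.0, 0.0, 0.0, 1.0]] 350.78110350798426
wrench top [(0.76, [158
[... 627 characters left out ...]
 197.2, 33.3, 78.3])]
plate scene [(0.83, [217.4, 187.7, 181.2, 124.4])]
screwdriver top [(0.73, [112.6, 199.4, 32.6, 74.0])]
screwdriver scene [(0.56, [432.6, 172.4, 69.4, 33.9])]
oring top [(0.88, [453.9, 298.2, 33.9, 38.2])]
oring scene [(0.89, [136.8, 243.9, 33.7, 33.0]), (0.3, [219.8, 188.9, 179.7, 121.2]), (0.21, [431.1, 174.3, 67.9, 30.0])]
spare_nut top [(0.58, [485.4, 256.0, 13.6, 13.2])]
spare_nut scene [(0.6, [137.4, 302.6, 16.2, 13.8])]
handle_end top [(0.79, [291.5, 232.2, 90.5, 35.6]), (0.75, [292.4, 117.0, 51.0, 49.0]), (0.6, [162.3, 200.0, 58.4, 25.2])]
handle_end scene [(0.86, [260.3, 221.2, 85.5, 49.9]), (0.8, [372.5, 301.7, 23.5, 59.9]), (0.64, [403.8, 210.9, 52.1, 30.7])]
```

```bash
python3 - <<'E'
import cv2
a=cv2.imread('pics/top0.png');cv2.imwrite('pics/topc.png',cv2.resize(a[180:330,220:420],None,fx=4,fy=4,interpolation=cv2.INTER_CUBIC))
E
```

```text
(no output)
```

View pics/top0.png

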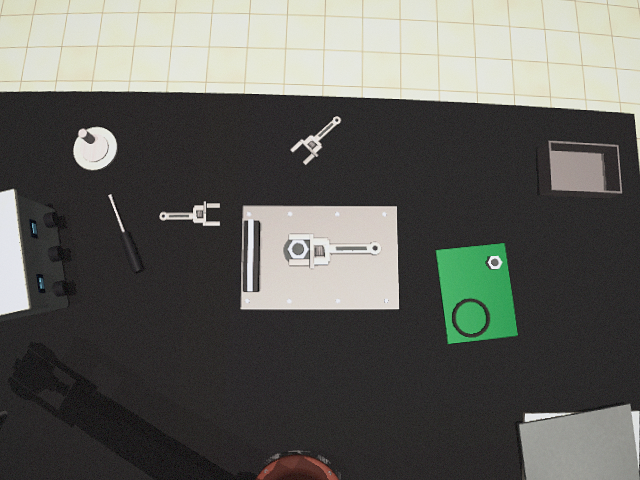

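View pics/scene0.png

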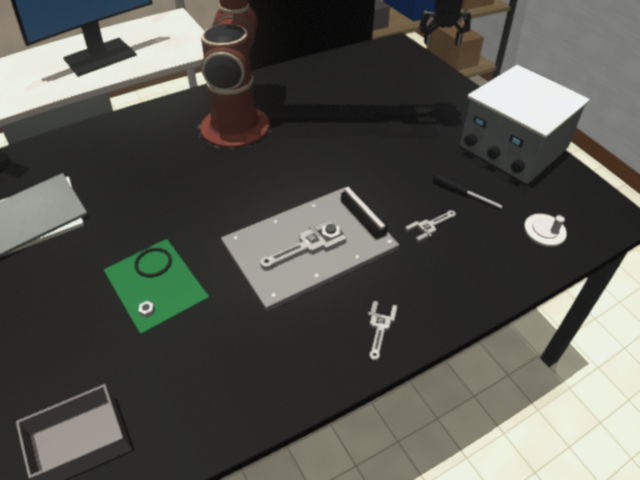

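```bash
sleep 0
```

```text
(no output)
```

View pics/wrist0.png

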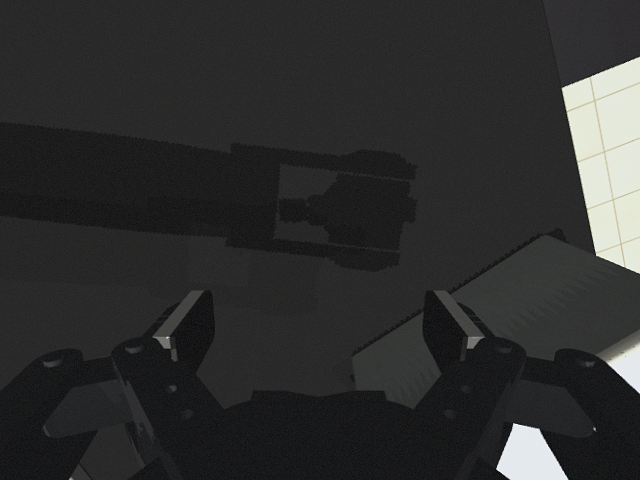

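Candidates for the wrench in the top view: the one on the plate at (335,250), and smaller loose ones at (190,214) and (317,140). The largest is the one around the clamp nut on the plate, so I'll crop in to check it.

View pics/topc.png

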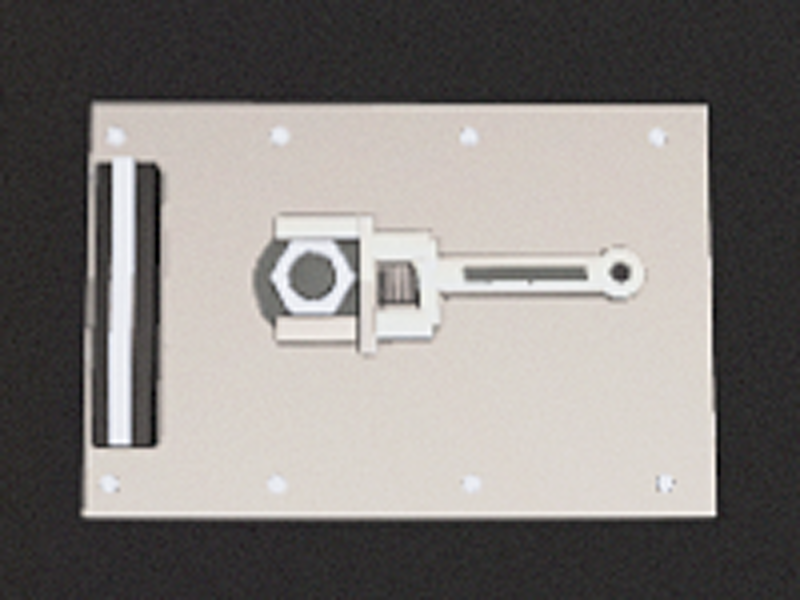

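```bash
python3 - <<'E'
from h import *
s=snap('top')
for n,(u,v) in dict(pl_tl=(244,206),pl_tr=(397,206),pl_br=(399,309),pl_bl=(241,309)).items(): print(n,np.round(pt(s,u,v,.02),4), np.round(pt(s,(u-320)*.97+320,(v-257)*.95+257),4))
for n,(u,v) in dict(stud=(298,249),worm=(319,252),hend=(375,248),hmid=(350,249)).items(): print(n,np.round(pt(s,u,v),4))
print(proj(s,[[.5,0,.02],[.6,0,.02]]))
E
```

```text
pl_tl [0.6644 0.143  0.02  ] [0.6584 0.1373 0.0204]
pl_tr [ 0.6759 -0.2138  0.02  ] [ 0.6697 -0.2084  0.0198]
pl_br [ 0.4374 -0.2196  0.02  ] [ 0.4432 -0.2142  0.0194]
pl_bl [0.4274 0.1381 0.02  ] [0.4334 0.133  0.0201]
stud [0.5637 0.0132 0.0534]
worm [ 0.5592 -0.0338  0.0464]
hend [ 0.5731 -0.1605  0.0383]
hmid [ 0.569  -0.1037  0.0393]
[[303.1651288  278.73449533]
 [304.56993954 235.26948445]]
```

```bash
cat >> h.py <<'E'
def go(target,yaw=None,rows=None):
    o=env.observe(); p=o['eef_pos']; y=np.radians(o['orientation'][2])
    from scipy.spatial.transform import Rotation as Ro
    R=Ro.from_euler('xyz',o['orientation'],degrees=True).as_matrix()
    d=R.T@(np.array(target)-p)*1000
    th=0 if yaw is None else -(np.radians(yaw)-y); th=(th+np.pi)%(2*np.pi)-np.pi
    print('at',np.round(p,4),np.round(o['orientation'],2),'F',np.round(o['force'],2),'gap',round(o['finger_gap'],4),'t',o['t'])
    print('inc',np.round(d,1),'turn',round(th,3))
E
python3 -c "
from h import *
go([.56,-.06,.2],1.8)"
```

```text
at [0.2346 0.5793 0.2313] [-90.     0.    67.96] F [ 0.08  0.12 -0.29] gap 0.0855 t 1.0
inc [-470.4   31.3 -541.6] turn 1.155
```

Call:
{"api": "apply_moves", "payload": {"increments": [[-30,2,-35,0.13,1],[-62,4,-71,0.27,1],[-94,6,-108,0.4,1],[-126,8,-145,0.54,1],[-158,10,-182,0.68,1],[-190,12,-219,0.82,1],[-222,14,-256,0.96,1],[-254,16,-293,1.1,1]]}}

```text
t: 1.8
eef_pos: [0.4114, 0.2321, 0.2156]
orientation: [-90.0, -0.1, 4.6]
force: [0.8, 1.3, 0.9]
finger_gap: -0.0002
```

```bash
python3 -c "
from h import *
go([.56,-.06,.2],1.8)"
```

```text
at [0.4114 0.2321 0.2156] [-8.998e+01 -7.000e-02  4.610e+00] F [0.84 1.32 0.9 ] gap -0.0002 t 1.8
inc [ 124.6   15.6 -303.1] turn 0.049
```

Call:
{"api": "apply_moves", "payload": {"increments": [[18,2,-45,0.05,1],[36,5,-88,0.05,1],[55,7,-132,0.05,1],[74,10,-176,0.05,1],[92,12,-220,0.05,1],[110,14,-264,0.05,1],[124,16,-300,0.05,1],[124,16,-300,0.05,1]]}}

```text
t: 2.6
eef_pos: [0.5613, -0.0583, 0.199]
orientation: [-90.1, 0.0, 1.8]
force: [0.9, -0.1, -0.1]
finger_gap: -0.0003
```

```bash
python3 -c "
from h import *
go([.56,-.06,.2],1.8)
s=snap('wrist','w1')
print([(d['p'],d['bbox']) for t in ['worm_top','nut_top','wrench'] for d in look_for(t,'wrist')])
go([.56,-.06,.2],1.8)
"
```

```text
at [ 0.5613 -0.0583  0.199 ] [-9.006e+01  1.000e-02  1.780e+00] F [ 0.93 -0.12 -0.07] gap -0.0003 t 2.6
inc [-1.3 -1.  -1.7] turn -0.0
[(0.9, [541.8, 112.0, 98.0, 128.9]), (0.88, [301.8, 102.2, 48.3, 60.9]), (0.85, [544.2, 115.4, 95.8, 126.2]), (0.8, [277.7, 105.6, 94.5, 183.4])]
at [ 0.5598 -0.0535  0.1993] [-8.998e+01  1.000e-02  2.110e+00] F [ 0.41  0.1  -0.48] gap -0.0001 t 2.8
inc [-0.  -0.7 -6.5] turn 0.005
```

View pics/w1.png

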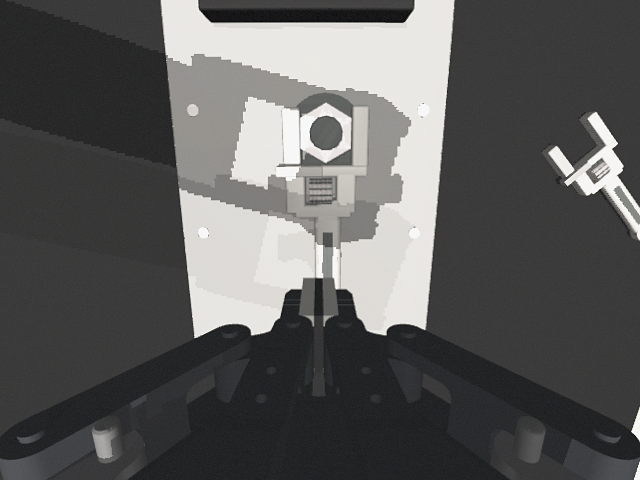

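```bash
python3 - <<'E'
from h import *
s=snap('wrist','w2')
f=s['frame'];cv2.imwrite('pics/w2c.png',cv2.cvtColor(cv2.resize(f[80:300,240:420],None,fx=3.3,fy=2.7,interpolation=cv2.INTER_CUBIC),cv2.COLOR_RGB2BGR))
for n,(u,v) in dict(stud=(326,131),worm=(321,191),hm=(329,230)).items(): print(n,np.round(pt(s,u,v),4))
# height map
H=np.array([[pt(s,u,v)[2] if s['z_map'][v,u]>0 else 0 for u in range(284,372,4)] for v in range(96,256,6)])
print((H*1000).astype(int))
T=np.array(s['cam_to_world'])
# worm points: z above .0415 within region
P=[]
for v in range(170,215):
    for u in range(295,345):
        p=pt(s,u,v)
        if p[2]>.0415: P.append([u,v,*p])
P=np.array(P);print(len(P),P.min(0).round(4),P.max(0).round(4),np.median(P,0).round(4))
go([.56,-.06,.2])
E
```

```text
stud [0.5632 0.0214 0.0535]
worm [ 0.5612 -0.0276  0.0424]
hm [ 0.5697 -0.0627  0.0379]
[[19 19 19 19 20 19 20 19 19 19 19 20 19 19 20 19 19 19 19 19 19 19]
 [19 19 19 19 19 19 19 19 20 20 20 20 19 20 20 19 19 19 19 19 20 20]
 [19 19 19 19 20 20 20 20 20 19 20 20 20 20 20 20 20 20 19 19 19 19]
 [20 36 36 36 35 20 20 20 20 20 43 43 43 21 20 20 20 20 36 37 37 37]
 [36 37 37 37 37 20 20 43 43 44 43 43 43 43 43 42 20 20 37 37 37 38]
 [35 37 37 37 37 43 43 43 43 53 53 53 53 53 43 43 43 43 37 37 37 37]
 [20 37 37 37 37 43 43 43 53 53 53 53 53 53 53 43 43 43 37 37 37 37]
 [ 0 37 37 37 37 43 42 53 53 54 53 54 53 53 54 53 43 42 37 37 37 37]
 [20 37 37 36 37 43 43 44 53 53 53 53 53 53 53 43 43 42 37 38 37 38]
 [20 37 37 37 37 44 43 43 52 53 53 53 53 53 52 43 43 43 37 38 37 37]
 [20 37 37 37 37 20 43  0 43 43 43 44 43 43 43 43 41 24 37 38 37 37]
 [19 37 37 37 37 20 20 19 21 43 43 43 44 43 20 20 20 26 38 37 37 37]
 [19 37 36 37 36 20 20 20 20 20 20 20 19 20 20 20 20 26 36 37 37 37]
 [39 39 38 38 38 39 38 39 38 38 38 37 37 37 37 37 37 37 37 37 37 37]
 [39 39 38 38 38 38 38 39 39 38 38 37 37 37 37
[... 443 characters left out ...]
9 19 18 36 36 37 36 37 37 37 37 37 38 37 37 36 19 19 19 19 19]
 [19 19 19 19 19 19 19 19 34 37 37 37 37 37 36 20 19 19 19 19 19 19]
 [19 19 20 19 18 19 20 18 34 37 37 37 37 37 37 19 19 19 19 19 19 19]
 [19 19 19 20 19 19 19 19 34 37 37 38 37 37 36 19 19 19 19 19 20 19]
 [19 19 19 19 19 19 19 19 33 37 37 37 37 36 36 19 19 19 19 19 19 19]
 [19 20 19 19 19 19 19 19 34 36 37 37 37 37 36 19 19 19 19 19 19 18]]
411 [ 3.110e+02  1.880e+02  5.527e-01 -4.100e-02  4.150e-02] [ 3.33e+02  2.06e+02  5.72e-01 -2.47e-02  4.58e-02] [ 3.220e+02  1.970e+02  5.625e-01 -3.280e-02  4.360e-02]
at [ 0.5598 -0.0533  0.1994] [-89.99  -0.     2.14] F [-0.18 -0.33  0.89] gap 0.0001 t 2.85
inc [-0.  -0.6 -6.7] turn 0.0
```

View pics/w2c.png

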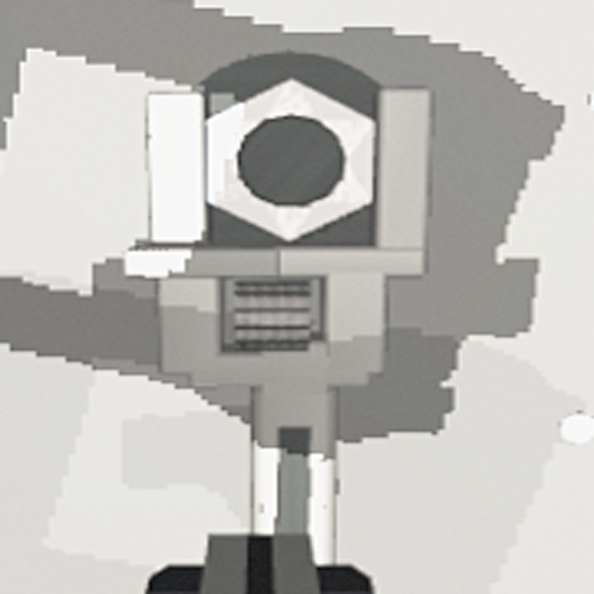

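```bash
python3 -c "
from h import *
go([.5625,-.042,.056],1.8)"
```

```text
at [ 0.5598 -0.0533  0.1994] [-89.99  -0.     2.14] F [-0.18 -0.33  0.89] gap 0.0001 t 2.85
inc [  3.1 143.4  11.1] turn 0.006
```

Call:
{"api": "apply_moves", "payload": {"increments": [[3,40,11,0.006,1],[3,80,11,0.006,1],[3,120,11,0.006,1],[3,143,11,0.006,1],[3,143,11,0.006,1],[3,143,11,0.006,1],[3,143,11,0.006,1]]}}

```text
t: 3.55
eef_pos: [0.5644, -0.0431, 0.0589]
orientation: [-90.1, -0.2, 1.8]
force: [0.2, 0.1, 1.1]
finger_gap: -0.0002
```

```bash
python3 -c "
from h import *
go([.5625,-.042,.048],1.8)
s=snap('wrist','w3')
go([.5625,-.042,.048],1.8)"
```

```text
at [ 0.5644 -0.0431  0.0589] [-90.05  -0.23   1.77] F [0.24 0.09 1.06] gap -0.0002 t 3.55
inc [-1.9 10.9  1.2] turn -0.001
at [ 0.5645 -0.0433  0.059 ] [-90.06  -0.25   1.76] F [0.1  0.38 0.01] gap -0.0001 t 3.6
inc [-2.1 11.   1.3] turn -0.001
```

View pics/w3.png

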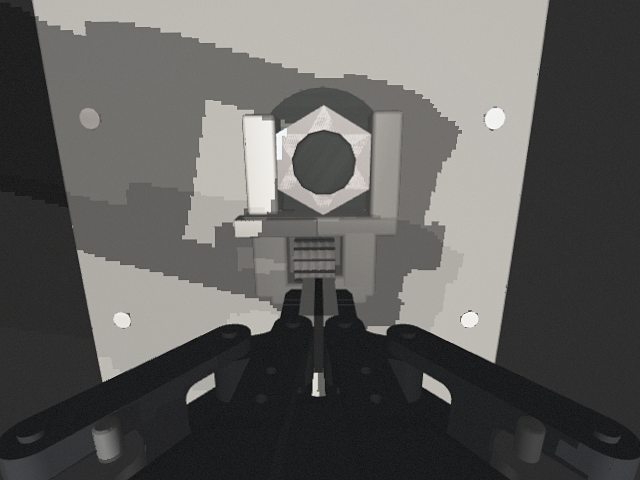

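Call:
{"api": "apply_moves", "payload": {"increments": [[-2,5,0,0,1],[-2,9,0,0,1],[-2,9,0,0,1],[-2,10,0,0,1],[-2,10,0,0,1],[-2,11,0,0,1],[-2,11,0,0,1]]}}

```text
t: 4.3
eef_pos: [0.5609, -0.0434, 0.0458]
orientation: [-90.0, -0.0, 1.7]
force: [-1.3, -0.3, 3.0]
finger_gap: 0.0001
```

Call:
{"api": "apply_moves", "payload": {"increments": [[1,0,2,0,1],[1,0.5,2,0,1],[1,0.5,2,0,1],[1,0.5,2,0,1]]}}

```text
t: 4.7
eef_pos: [0.5621, -0.0418, 0.0458]
orientation: [-90.1, -0.0, 1.7]
force: [-3.3, -2.4, 7.0]
finger_gap: -0.0001
```

```bash
python3 -c "
from h import *
go([.5625,-.042,.048],1.8)"
```

```text
at [ 0.5621 -0.0418  0.0458] [-9.007e+01 -3.000e-02  1.730e+00] F [-3.32 -2.4   6.97] gap -0.0001 t 4.7
inc [ 0.4 -2.2 -0.2] turn -0.001
```

Call:
{"api": "apply_moves", "payload": {"increments": [[0,0.1,2,0,1],[0,0.2,4,0,1],[0,0.2,6,0,1],[0,0.2,8,0,1],[0,0.2,10,0,1],[0,0.2,12,0,1],[0,0.2,14,0,1],[0,0.2,16,0,1]]}}

```text
t: 5.5
eef_pos: [0.5616, -0.0263, 0.0458]
orientation: [-90.1, -0.0, 1.7]
force: [-3.6, -2.9, 7.2]
finger_gap: -0.0001
```

Call:
{"api": "apply_moves", "payload": {"increments": [[0,-5,0,0,1],[0,-5,-9,0,1],[0,-5,-18,0,1],[0,-5,-18,0,1],[0,-2,-18,0,1],[0,-1,-18,0,1],[0,-0.3,-17,0,1],[0,0,-16,0,1]]}}

```text
t: 6.3
eef_pos: [0.5619, -0.0426, 0.0456]
orientation: [-90.2, 0.0, 1.8]
force: [-3.1, -5.5, 7.6]
finger_gap: -0.0001
```

```bash
python3 -c "
from h import *
go([.5625,-.042,.048],1.8)
s=snap('wrist','w4')"
```

```text
at [ 0.5619 -0.0426  0.0456] [-9.018e+01  2.000e-02  1.760e+00] F [-3.13 -5.5   7.59] gap -0.0001 t 6.3
inc [ 0.6 -2.4  0.6] turn -0.001
```

View pics/w4.png

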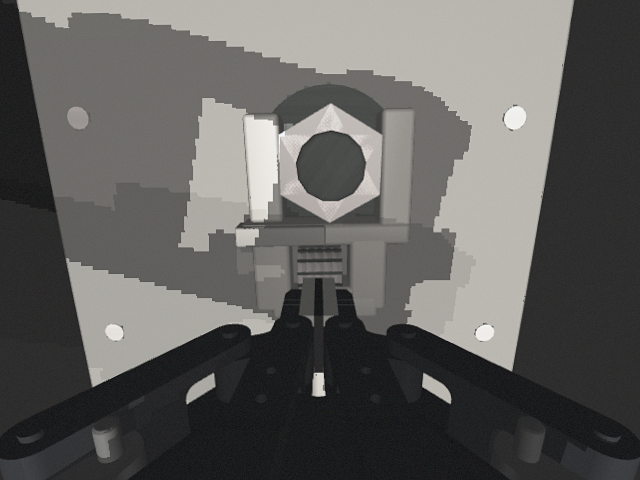

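Call:
{"api": "apply_moves", "payload": {"increments": [[0,0,2,0,1],[0,0,4,0,1],[0,0,6,0,1],[0,0,8,0,1],[0,0,10,0,1],[0,0,12,0,1],[0,0,14,0,1],[0,0,16,0,1]]}}

```text
t: 7.15
eef_pos: [0.5624, -0.0261, 0.0459]
orientation: [-90.1, -0.1, 1.7]
force: [-0.1, -3.5, 4.5]
finger_gap: -0.0002
```

Call:
{"api": "apply_moves", "payload": {"increments": [[0,-5,0,0,1],[0,-5,-8,0,1],[0,-5,-16,0,1],[0,-5,-16,0,1],[0,-2,-16,0,1],[0,-1,-16,0,1],[0,-0.3,-15,0,1],[0,0,-14,0,1]]}}

```text
t: 7.95
eef_pos: [0.5618, -0.0408, 0.0458]
orientation: [-90.2, 0.0, 1.8]
force: [-5.9, -5.2, 9.0]
finger_gap: 0.0001
```

Call:
{"api": "apply_moves", "payload": {"increments": [[0,0,2,0,1],[0,0,4,0,1],[0,0,6,0,1],[0,0,8,0,1],[0,0,10,0,1],[0,0,12,0,1],[0,0,14,0,1],[0,0,16,0,1]]}}

```text
t: 8.75
eef_pos: [0.5622, -0.0238, 0.0457]
orientation: [-90.1, -0.1, 1.7]
force: [-0.2, -2.1, 4.1]
finger_gap: 0.0
```

Call:
{"api": "apply_moves", "payload": {"increments": [[0,-5,0,0,1],[0,-5,-9,0,1],[0,-5,-18,0,1],[0,-5,-18,0,1],[0,-2,-18,0,1],[0,-1,-18,0,1],[0,-0.3,-17,0,1],[0,0,-16,0,1]]}}

```text
t: 9.55
eef_pos: [0.5621, -0.0407, 0.0459]
orientation: [-90.2, -0.0, 1.8]
force: [-3.2, -5.4, 7.2]
finger_gap: 0.0002
```

Call:
{"api": "apply_moves", "payload": {"increments": [[0,0.1,2,0,1],[0,0.2,4,0,1],[0,0.3,6,0,1],[0,0.3,8,0,1],[0,0.4,10,0,1],[0,0.4,12,0,1],[0,0.5,14,0,1],[0,0.5,16,0,1]]}}

```text
t: 10.35
eef_pos: [0.5627, -0.0243, 0.0457]
orientation: [-90.1, -0.2, 1.7]
force: [-0.2, -2.9, 4.6]
finger_gap: 0.0
```

```bash
python3 -c "
from h import *
go([.5625,-.042,.048],1.8)
s=snap('wrist','w5')"
```

```text
at [ 0.5627 -0.0243  0.0457] [-90.15  -0.18   1.74] F [-0.21 -2.94  4.58] gap 0.0 t 10.35
inc [ -0.7  -2.2 -17.7] turn -0.001
```

View pics/w5.png

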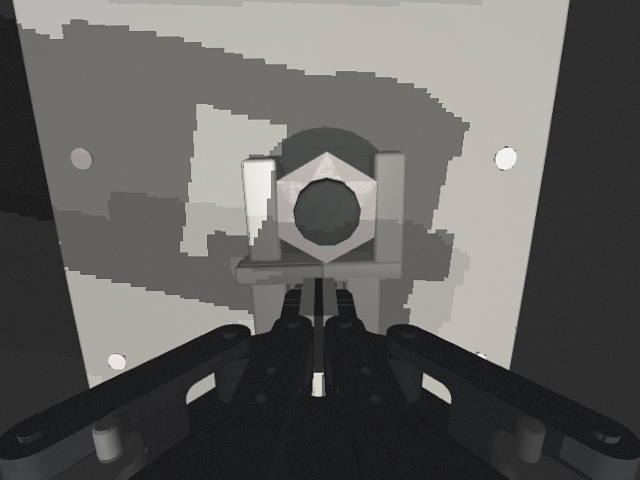

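```bash
cat >> h.py <<'E'
def mouth(s):
    T=np.array(s['cam_to_world']);f=s['frame'];Z=s['z_map']
    v,u=np.mgrid[60:300,180:460];v=v.ravel();u=u.ravel();z=Z[v,u]
    n=cv2.undistortPoints(np.stack([u,v],1).astype(float)[:,None],K(s),np.array(s['dist']))[:,0]
    P=np.c_[n*z[:,None],z]@T[:3,:3].T+T[:3,3]
    st=P[(P[:,2]>.049)&(P[:,2]<.058)&(np.abs(P[:,0]-.563)<.03)&(np.abs(P[:,1]-.0145)<.03)]
    c=(st[:,:2].min(0)+st[:,:2].max(0))/2; print('stud',c.round(4),np.ptp(st[:,:2],axis=0).round(4))
    for vv in np.unique(v):
        m=v==vv; Q=P[m]; j=(np.abs(Q[:,2]-.038)<.0025)
        y=np.median(Q[:,1])
        if c[1]-.012<y<c[1]+.016:
            L=Q[j&(Q[:,0]<c[0]-.01),0];Rr=Q[j&(Q[:,0]>c[0]+.01),0]
            N=Q[(np.abs(Q[:,2]-.044)<.0025),0]
            if len(L)and len(Rr): print(vv,'y',round(y,4),'mouth',round((Rr.min()-L.max())*1000,1),'L',L.max().round(4),'R',Rr.min().round(4),'nut',N.min().round(4) if len(N) else 0,N.max().round(4) if len(N) else 0)
E
python3 - <<'E'
from h import *
s=snap('wrist');mouth(s)
f=s['frame'];cv2.imwrite('pics/w6c.png',cv2.cvtColor(cv2.resize(f[120:300,220:420],None,fx=4,fy=3.3,interpolation=cv2.INTER_CUBIC),cv2.COLOR_RGB2BGR))
E
```

```text
stud [0.565  0.0078] [0.0262 0.042 ]
187 y 0.0237 mouth 43.2 L 0.5433 R 0.5865 nut 0.5443 0.5849
188 y 0.0232 mouth 43.2 L 0.5432 R 0.5864 nut 0.5444 0.585
189 y 0.0227 mouth 43.3 L 0.5432 R 0.5865 nut 0.5444 0.585
190 y 0.0223 mouth 43.4 L 0.5432 R 0.5865 nut 0.5444 0.585
191 y 0.0218 mouth 43.2 L 0.5433 R 0.5865 nut 0.5443 0.585
192 y 0.0214 mouth 43.6 L 0.5432 R 0.5867 nut 0.5442 0.5851
193 y 0.0209 mouth 43.5 L 0.5432 R 0.5867 nut 0.5444 0.5852
194 y 0.0205 mouth 43.6 L 0.5432 R 0.5868 nut 0.5444 0.5851
195 y 0.02 mouth 43.6 L 0.5431 R 0.5868 nut 0.5443 0.5854
196 y 0.0196 mouth 43.8 L 0.5432 R 0.587 nut 0.5444 0.5851
197 y 0.0191 mouth 43.5 L 0.5433 R 0.5868 nut 0.5444 0.5854
198 y 0.0187 mouth 43.4 L 0.5435 R 0.587 nut 0.5448 0.5854
199 y 0.0182 mouth 43.2 L 0.5437 R 0.5868 nut 0.5448 0.5854
200 y 0.0178 mouth 43.2 L 0.5436 R 0.5868 nut 0.5446 0.5852
201 y 0.0174 mouth 43.3 L 0.5436 R 0.587 nut 0.5448 0.5851
202 y 0.017 mouth 43.0 L 0.5436 R 0.5866 nut 0.5448 0.5852
203 y 0.0165 mouth 42.9 L 0.5436 R 0.5865 nut 0.5448 0.5851
204 y 0.016 mouth 43.0 L 0.5436 R 0.5866 nut 0.5448 0
[... 1693 characters left out ...]
43.1 L 0.544 R 0.5871 nut 0.5452 0.5857
234 y 0.0026 mouth 43.1 L 0.5442 R 0.5872 nut 0.5453 0.5856
235 y 0.0022 mouth 42.9 L 0.5441 R 0.587 nut 0.5451 0.5855
236 y 0.0017 mouth 43.5 L 0.544 R 0.5875 nut 0.5451 0.5856
237 y 0.0013 mouth 42.9 L 0.5441 R 0.587 nut 0.5452 0.5856
238 y 0.0007 mouth 43.1 L 0.5441 R 0.5872 nut 0.5451 0.5855
239 y 0.0002 mouth 42.3 L 0.5448 R 0.5871 nut 0.5465 0.5844
240 y -0.0002 mouth 41.6 L 0.545 R 0.5866 nut 0.5468 0.5835
241 y -0.0008 mouth 41.9 L 0.5448 R 0.5868 nut 0.5477 0.5833
242 y -0.0013 mouth 41.5 L 0.5453 R 0.5868 nut 0.5486 0.5823
243 y -0.0019 mouth 41.4 L 0.5453 R 0.5868 nut 0.5495 0.5817
244 y -0.0033 mouth 41.3 L 0.5453 R 0.5866 nut 0.5499 0.5807
```

View pics/w6c.png

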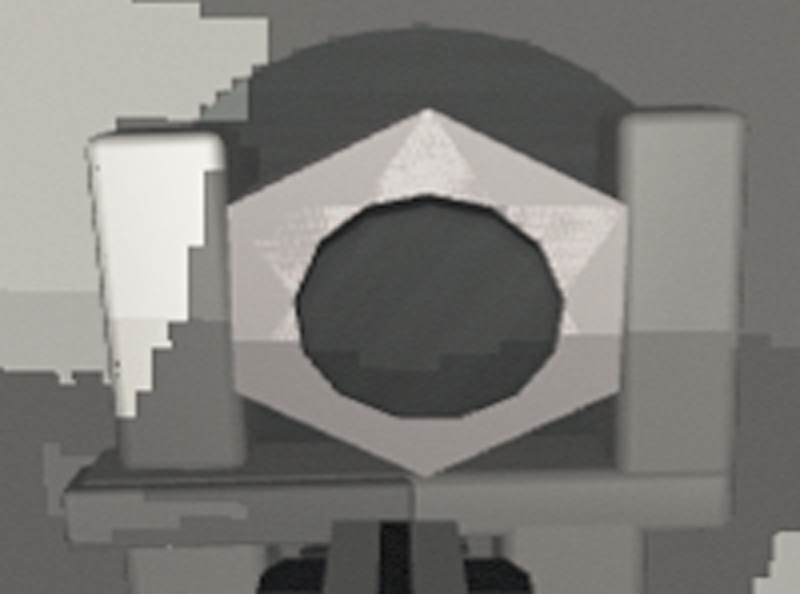

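Call:
{"api": "apply_moves", "payload": {"increments": [[0,-5,0,0,1],[0,-5,-9,0,1],[0,-5,-18,0,1],[0,-5,-18,0,1],[0,-2,-18,0,1],[0,-1,-18,0,1],[0,-0.5,-17,0,1],[0,-0.3,-16,0,1]]}}

```text
t: 11.25
eef_pos: [0.5619, -0.041, 0.0458]
orientation: [-90.2, 0.0, 1.8]
force: [-5.9, -6.5, 8.5]
finger_gap: 0.0001
```

Call:
{"api": "apply_moves", "payload": {"increments": [[0,0,2,0,1],[0,0,4,0,1],[0,0.1,6,0,1],[0,0.2,8,0,1]]}}

```text
t: 11.65
eef_pos: [0.5629, -0.0327, 0.0459]
orientation: [-90.2, -0.2, 1.7]
force: [-0.4, -3.8, 6.2]
finger_gap: -0.0004
```

Call:
{"api": "apply_moves", "payload": {"increments": [[0,0.2,2,0,1],[0,0.4,4,0,1],[0,0.5,6,0,1],[0,0.6,8,0,1]]}}

```text
t: 12.05
eef_pos: [0.5629, -0.0251, 0.0457]
orientation: [-90.2, -0.2, 1.7]
force: [-0.1, -4.7, 7.4]
finger_gap: 0.0
```

Call:
{"api": "apply_moves", "payload": {"increments": [[0,-5,0,0,1],[0,-5,-9,0,1],[0,-5,-17,0,1],[0,-5,-17,0,1],[0,-2,-17,0,1],[0,-1,-17,0,1],[0,-0.5,-16,0,1],[0,-0.2,-15,0,1]]}}

```text
t: 12.85
eef_pos: [0.5619, -0.0404, 0.0457]
orientation: [-90.3, 0.0, 1.8]
force: [-6.9, -7.0, 12.9]
finger_gap: -0.0003
```

Call:
{"api": "apply_moves", "payload": {"increments": [[0,0.1,2,0,1],[0,0.2,4,0,1],[0,0.3,6,0,1],[0,0.4,8,0,1]]}}

```text
t: 13.25
eef_pos: [0.5635, -0.0323, 0.0458]
orientation: [-90.3, -0.2, 1.7]
force: [-0.3, -5.3, 8.9]
finger_gap: -0.0
```

Call:
{"api": "apply_moves", "payload": {"increments": [[0,0.1,2,0,1],[0,0.2,4,0,1],[0,0.3,6,0,1],[0,0.4,8,0,1]]}}

```text
t: 13.65
eef_pos: [0.5636, -0.0241, 0.0456]
orientation: [-90.2, -0.3, 1.7]
force: [0.1, -3.1, 7.0]
finger_gap: -0.0002
```

```bash
python3 - <<'E'
from h import *
go([.5625,-.042,.048],1.8)
s=snap('wrist');mouth(s)
f=s['frame'];cv2.imwrite('pics/w7c.png',cv2.cvtColor(cv2.resize(f[120:300,220:420],None,fx=4,fy=3.3,interpolation=cv2.INTER_CUBIC),cv2.COLOR_RGB2BGR))
E
```

```text
at [ 0.5636 -0.0241  0.0456] [-90.24  -0.3    1.74] F [ 0.08 -3.1   7.04] gap -0.0002 t 13.65
inc [ -1.6  -2.3 -17.8] turn -0.001
stud [0.5649 0.0076] [0.0265 0.0422]
187 y 0.0234 mouth 43.1 L 0.5432 R 0.5864 nut 0.5445 0.585
188 y 0.0229 mouth 43.1 L 0.5434 R 0.5865 nut 0.5445 0.5851
189 y 0.0224 mouth 43.3 L 0.5434 R 0.5867 nut 0.5445 0.5851
190 y 0.022 mouth 43.2 L 0.5435 R 0.5866 nut 0.5446 0.5852
191 y 0.0215 mouth 43.2 L 0.5434 R 0.5866 nut 0.5446 0.5854
192 y 0.021 mouth 43.3 L 0.5433 R 0.5866 nut 0.5444 0.5852
193 y 0.0206 mouth 43.4 L 0.5434 R 0.5868 nut 0.5445 0.5853
194 y 0.0202 mouth 43.0 L 0.5434 R 0.5864 nut 0.5446 0.5847
195 y 0.0198 mouth 43.2 L 0.5433 R 0.5866 nut 0.5444 0.5849
196 y 0.0193 mouth 43.2 L 0.5434 R 0.5865 nut 0.5445 0.5849
197 y 0.0188 mouth 43.2 L 0.5432 R 0.5864 nut 0.5445 0.585
198 y 0.0184 mouth 43.4 L 0.5432 R 0.5867 nut 0.5445 0.5851
199 y 0.018 mouth 43.4 L 0.5432 R 0.5867 nut 0.5445 0.5851
200 y 0.0176 mouth 43.3 L 0.5433 R 0.5866 nut 0.5445 0.5851
201 y 0.0171 mouth 43.2 L 0.5434 R 0.5866 nut 0.5446 0.585
202 y 0.0167 mouth 43.1 L 0.5435 R 0.58
[... 1764 characters left out ...]
h 43.4 L 0.5438 R 0.5872 nut 0.5449 0.5856
233 y 0.0027 mouth 43.2 L 0.5439 R 0.5871 nut 0.545 0.5858
234 y 0.0023 mouth 43.5 L 0.5437 R 0.5872 nut 0.5448 0.5857
235 y 0.0019 mouth 43.6 L 0.5438 R 0.5874 nut 0.545 0.5857
236 y 0.0014 mouth 43.6 L 0.5437 R 0.5873 nut 0.545 0.5859
237 y 0.0009 mouth 43.2 L 0.5437 R 0.5869 nut 0.5448 0.5853
238 y 0.0005 mouth 42.0 L 0.5447 R 0.5866 nut 0.5457 0.585
239 y -0.0 mouth 41.2 L 0.5451 R 0.5863 nut 0.5467 0.5841
240 y -0.0006 mouth 41.4 L 0.5454 R 0.5868 nut 0.5475 0.5833
241 y -0.0012 mouth 41.6 L 0.5451 R 0.5866 nut 0.5484 0.5824
242 y -0.0016 mouth 41.3 L 0.5455 R 0.5869 nut 0.5491 0.5817
243 y -0.0026 mouth 41.0 L 0.5455 R 0.5865 nut 0.5496 0.5807
```

View pics/w7c.png

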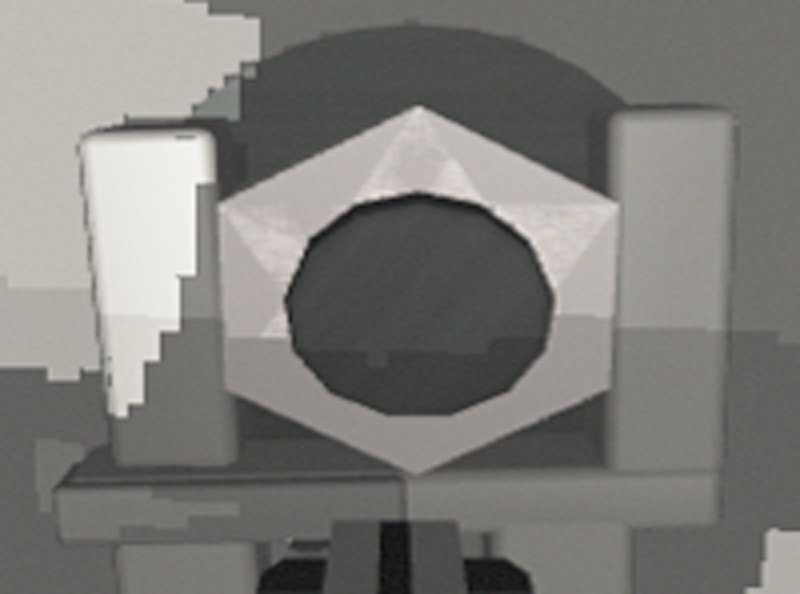

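Call:
{"api": "apply_moves", "payload": {"increments": [[0,-5,0,0,1],[0,-5,-9,0,1],[0,-5,-17,0,1],[0,-5,-17,0,1],[0,-2,-17,0,1],[0,-1.3,-17,0,1],[0,-0.8,-16,0,1],[0,-0.6,-15,0,1]]}}

```text
t: 14.5
eef_pos: [0.5618, -0.0394, 0.0457]
orientation: [-90.3, 0.1, 1.8]
force: [-7.9, -7.9, 14.1]
finger_gap: 0.0002
```

Call:
{"api": "apply_moves", "payload": {"increments": [[0,0.1,2,0,1],[0,0.2,4,0,1],[0,0.3,6,0,1],[0,0.4,8,0,1]]}}

```text
t: 14.9
eef_pos: [0.5633, -0.0315, 0.0458]
orientation: [-90.3, -0.2, 1.7]
force: [-1.1, -5.6, 9.9]
finger_gap: -0.0001
```

Call:
{"api": "apply_moves", "payload": {"increments": [[0,0.2,2,0,1],[0,0.4,4,0,1],[0,0.6,6,0,1],[0,0.8,8,0,1]]}}

```text
t: 15.3
eef_pos: [0.5637, -0.0235, 0.0454]
orientation: [-90.3, -0.3, 1.7]
force: [-0.1, -4.3, 9.3]
finger_gap: -0.0001
```

Call:
{"api": "apply_moves", "payload": {"increments": [[0,-5,0,0,1],[0,-5,-9,0,1],[0,-5,-17,0,1],[0,-5,-17,0,1],[0,-2,-17,0,1],[0,-1.4,-17,0,1],[0,-0.9,-16,0,1],[0,-0.7,-15,0,1]]}}

```text
t: 16.1
eef_pos: [0.5617, -0.0386, 0.0457]
orientation: [-90.3, 0.1, 1.8]
force: [-8.5, -7.9, 16.7]
finger_gap: 0.0002
```

Call:
{"api": "apply_moves", "payload": {"increments": [[0,0.1,2,0,1],[0,0.2,4,0,1],[0,0.3,6,0,1],[0,0.4,8,0,1]]}}

```text
t: 16.5
eef_pos: [0.5613, -0.0317, 0.0456]
orientation: [-90.4, 0.1, 1.8]
force: [-9.5, -11.2, 19.8]
finger_gap: 0.0001
```

Call:
{"api": "apply_moves", "payload": {"increments": [[0,0.2,2,0,1],[0,0.4,4,0,1],[0,0.6,6,0,1],[0,0.8,8,0,1]]}}

```text
t: 16.9
eef_pos: [0.5635, -0.0227, 0.0452]
orientation: [-90.3, -0.3, 1.7]
force: [-1.4, -2.1, 9.1]
finger_gap: -0.0002
```

Call:
{"api": "apply_moves", "payload": {"increments": [[0,-5,0,0,1],[0,-5,-9,0,1],[0,-5,-17,0,1],[0,-5,-17,0,1],[0,-3,-17,0,1],[0,-2.3,-17,0,1],[0,-2,-16,0,1],[0,-1.8,-15,0,1]]}}

```text
t: 17.7
eef_pos: [0.5613, -0.0375, 0.0457]
orientation: [-90.3, 0.1, 1.8]
force: [-7.4, -8.8, 14.5]
finger_gap: 0.0002
```

Call:
{"api": "apply_moves", "payload": {"increments": [[0,0,2,0,1],[0,0,4,0,1]]}}

```text
t: 17.9
eef_pos: [0.5628, -0.0333, 0.0458]
orientation: [-90.2, -0.2, 1.7]
force: [-1.5, -5.4, 8.7]
finger_gap: 0.0001
```

Call:
{"api": "apply_moves", "payload": {"increments": [[0,0,2,0,1],[0,0,4,0,1]]}}

```text
t: 18.1
eef_pos: [0.5632, -0.0291, 0.0458]
orientation: [-90.2, -0.2, 1.7]
force: [0.4, -5.0, 7.2]
finger_gap: 0.0002
```

Call:
{"api": "apply_moves", "payload": {"increments": [[0,0,2,0,1],[0,0,4,0,1]]}}

```text
t: 18.3
eef_pos: [0.5632, -0.0249, 0.0458]
orientation: [-90.2, -0.2, 1.7]
force: [0.7, -4.1, 6.2]
finger_gap: -0.0001
```

Call:
{"api": "apply_moves", "payload": {"increments": [[0,0,2,0,1],[0,0,4,0,1]]}}

```text
t: 18.5
eef_pos: [0.5617, -0.0194, 0.0443]
orientation: [-90.0, -0.1, 1.7]
force: [-0.4, 0.6, 0.6]
finger_gap: -0.0002
```

```bash
python3 - <<'E'
from h import *
go([.5625,-.042,.048],1.8)
s=snap('wrist');mouth(s)
f=s['frame'];cv2.imwrite('pics/w8c.png',cv2.cvtColor(cv2.resize(f[120:300,220:420],None,fx=4,fy=3.3,interpolation=cv2.INTER_CUBIC),cv2.COLOR_RGB2BGR))
E
```

```text
at [ 0.5617 -0.0194  0.0443] [-9.0e+01 -8.0e-02  1.7e+00] F [-0.38  0.56  0.57] gap -0.0002 t 18.5
inc [  0.1  -3.7 -22.6] turn -0.002
stud [0.5631 0.0079] [0.0303 0.042 ]
197 y 0.0238 mouth 43.2 L 0.5433 R 0.5865 nut 0.5444 0.5849
198 y 0.0235 mouth 43.0 L 0.5432 R 0.5863 nut 0.5445 0.585
199 y 0.023 mouth 43.2 L 0.5433 R 0.5864 nut 0.5445 0.5849
200 y 0.0226 mouth 43.3 L 0.5433 R 0.5866 nut 0.5445 0.5851
201 y 0.0221 mouth 43.4 L 0.5432 R 0.5866 nut 0.5443 0.5852
202 y 0.0216 mouth 43.3 L 0.5434 R 0.5867 nut 0.5444 0.5851
203 y 0.0212 mouth 43.2 L 0.5432 R 0.5864 nut 0.5444 0.5851
204 y 0.0208 mouth 43.5 L 0.5433 R 0.5868 nut 0.5444 0.5851
205 y 0.0203 mouth 43.5 L 0.5433 R 0.5868 nut 0.5444 0.5849
206 y 0.02 mouth 43.5 L 0.5433 R 0.5869 nut 0.5444 0.5853
207 y 0.0195 mouth 43.4 L 0.5432 R 0.5866 nut 0.5444 0.5853
208 y 0.0191 mouth 43.5 L 0.5433 R 0.5868 nut 0.5445 0.5852
209 y 0.0187 mouth 43.3 L 0.5433 R 0.5866 nut 0.5444 0.5852
210 y 0.0182 mouth 43.5 L 0.5433 R 0.5868 nut 0.5444 0.5854
211 y 0.0178 mouth 43.5 L 0.5433 R 0.5868 nut 0.5442 0.5854
212 y 0.0172 mouth 43.5 L 0.5432
[... 1897 characters left out ...]
uth 43.2 L 0.5437 R 0.587 nut 0.5448 0.5855
245 y 0.0024 mouth 42.8 L 0.5442 R 0.5871 nut 0.5451 0.5855
246 y 0.002 mouth 43.2 L 0.5441 R 0.5873 nut 0.5451 0.5854
247 y 0.0015 mouth 43.2 L 0.5441 R 0.5873 nut 0.5452 0.5857
248 y 0.001 mouth 43.1 L 0.5441 R 0.5872 nut 0.5452 0.5857
249 y 0.0006 mouth 43.1 L 0.5441 R 0.5872 nut 0.5452 0.5854
250 y 0.0001 mouth 41.7 L 0.5449 R 0.5866 nut 0.546 0.5845
251 y -0.0004 mouth 41.2 L 0.5454 R 0.5866 nut 0.5469 0.5835
252 y -0.001 mouth 41.4 L 0.545 R 0.5864 nut 0.5478 0.5829
253 y -0.0016 mouth 42.1 L 0.545 R 0.5871 nut 0.5487 0.582
254 y -0.0022 mouth 41.8 L 0.5449 R 0.5867 nut 0.5495 0.5817
255 y -0.0032 mouth 41.7 L 0.545 R 0.5867 nut 0.5499 0.5807
```

View pics/w8c.png

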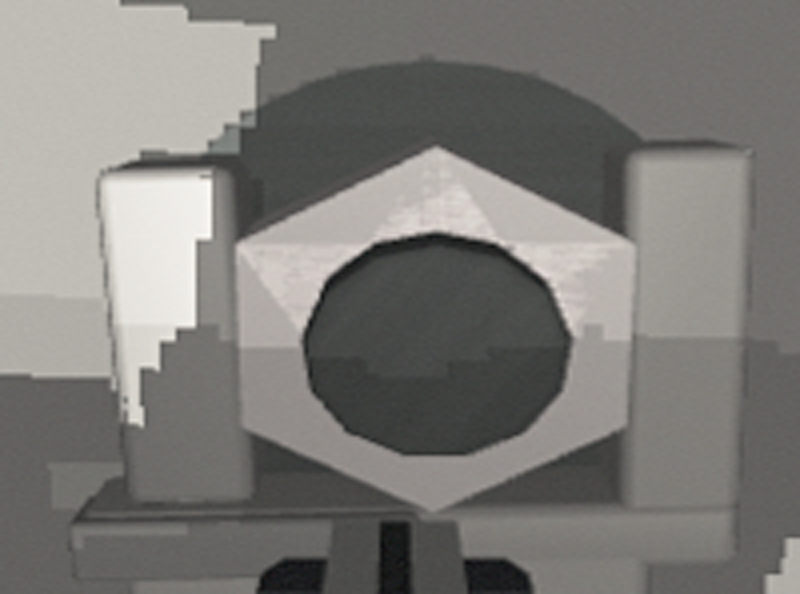

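Call:
{"api": "apply_moves", "payload": {"increments": [[0,-6,0,0,1],[0,-10,-8,0,1],[0,-10,-18,0,1],[0,-10,-20,0,1],[0,-8,-20,0,1],[0,-6,-20,0,1],[0,-6,-20,0,1]]}}

```text
t: 19.25
eef_pos: [0.5611, -0.0391, 0.0489]
orientation: [-90.0, 0.1, 1.7]
force: [0.0, 0.5, -0.6]
finger_gap: -0.0002
```

```bash
python3 - <<'E'
from h import *
go([.5625,-.040,.0475],1.8)
s=snap('wrist','w9')
f=s['frame'];cv2.imwrite('pics/w9c.png',cv2.cvtColor(cv2.resize(f[90:300,220:420],None,fx=3.5,fy=2.8,interpolation=cv2.INTER_CUBIC),cv2.COLOR_RGB2BGR))
E
```

```text
at [ 0.5611 -0.0391  0.0489] [-8.998e+01  8.000e-02  1.720e+00] F [ 0.05  0.52 -0.6 ] gap -0.0002 t 19.25
inc [ 1.4  1.4 -0.9] turn -0.001
```

View pics/w9c.png

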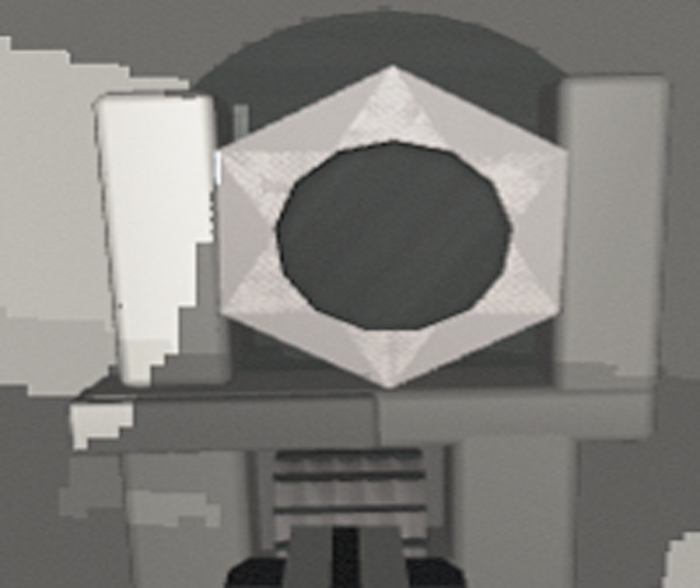

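Call:
{"api": "apply_moves", "payload": {"increments": [[1,2,0,0,1],[1,3,0,0,1],[1,3.5,1,0,1],[1,4,2,0,1],[1,4.2,4,0,1],[1,4.2,6,0,1]]}}

```text
t: 19.9
eef_pos: [0.5629, -0.0334, 0.046]
orientation: [-90.0, -0.1, 1.7]
force: [0.5, -0.8, 3.0]
finger_gap: 0.0
```

Call:
{"api": "apply_moves", "payload": {"increments": [[0,0.2,2,0,1],[0,0.3,4,0,1]]}}

```text
t: 20.1
eef_pos: [0.5629, -0.0296, 0.0459]
orientation: [-90.1, -0.1, 1.7]
force: [0.3, -3.4, 4.1]
finger_gap: 0.0002
```

Call:
{"api": "apply_moves", "payload": {"increments": [[0,0.2,2,0,1],[0,0.4,4,0,1]]}}

```text
t: 20.3
eef_pos: [0.5631, -0.0259, 0.0459]
orientation: [-90.1, -0.1, 1.7]
force: [-0.0, -3.6, 5.4]
finger_gap: 0.0
```

Call:
{"api": "apply_moves", "payload": {"increments": [[0,-6,0,0,1],[0,-8,-7,0,1],[0,-8,-14,0,1],[0,-6,-16,0,1],[0,-6,-16,0,1],[0,-5,-16,0,1]]}}

```text
t: 20.9
eef_pos: [0.5624, -0.0413, 0.0494]
orientation: [-90.0, 0.0, 1.7]
force: [-0.2, -0.4, 0.2]
finger_gap: 0.0001
```

```bash
python3 - <<'E'
from h import *
go([.5625,-.040,.0475],1.8)
s=snap('wrist','w10')
f=s['frame'];cv2.imwrite('pics/w10c.png',cv2.cvtColor(cv2.resize(f[90:300,220:420],None,fx=3.5,fy=2.8,interpolation=cv2.INTER_CUBIC),cv2.COLOR_RGB2BGR))
E
```

```text
at [ 0.5624 -0.0413  0.0494] [-8.998e+01  4.000e-02  1.700e+00] F [-0.21 -0.41  0.18] gap 0.0001 t 20.9
inc [0.2 1.9 1.3] turn -0.002
```

View pics/w10c.png

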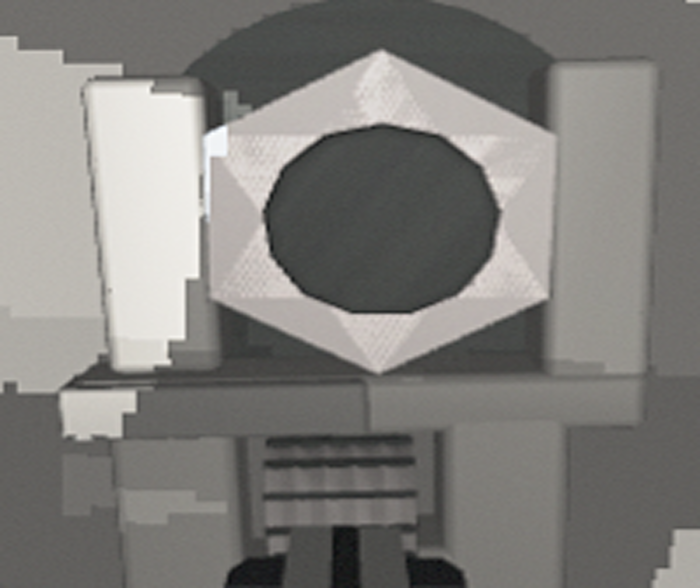

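```bash
python3 - <<'E'
from h import *
go([.612,-.127,.07],1.8)
s=snap('top','t2')
f=s['frame'];cv2.imwrite('pics/t2c.png',cv2.cvtColor(cv2.resize(f[200:310,240:400],None,fx=5,fy=5,interpolation=cv2.INTER_CUBIC),cv2.COLOR_RGB2BGR))
E
```

```text
at [ 0.5623 -0.0412  0.0492] [-8.998e+01  5.000e-02  1.710e+00] F [ 1.64 -0.06  0.26] gap 0.0002 t 20.95
inc [ 47.1 -20.8 -87.2] turn -0.002
```

Call:
{"api": "apply_moves", "payload": {"increments": [[0,-25,0,0,1],[15,-25,-25,0,1],[30,-25,-50,0,1],[48,-25,-85,0,1],[48,-25,-85,0,1],[48,-25,-85,0,1],[48,-25,-85,0,1]]}}

```text
t: 21.7
eef_pos: [0.6125, -0.1239, 0.0743]
orientation: [-90.0, 0.1, 1.7]
force: [-0.2, -0.2, -0.2]
finger_gap: 0.0004
```

```bash
python3 - <<'E'
from h import *
go([.612,-.127,.027],2.5)
s=snap('wrist','w11')
for n,(u,v) in dict(c=(320,240)).items(): print(proj(s,[[.612,-.127,.038],[.583,-.127,.038],[.571,-.127,.038],[.56,.07,.04]]).round(0))
E
```

```text
at [ 0.6125 -0.1239  0.0743] [-8.996e+01  6.000e-02  1.750e+00] F [-0.18 -0.24 -0.18] gap 0.0004 t 21.7
inc [-0.6 47.3 -3.1] turn -0.013
[[ 317.  275.]
 [ 264.  273.]
 [ 242.  272.]
 [ 202. -186.]]
```

View pics/w11.png

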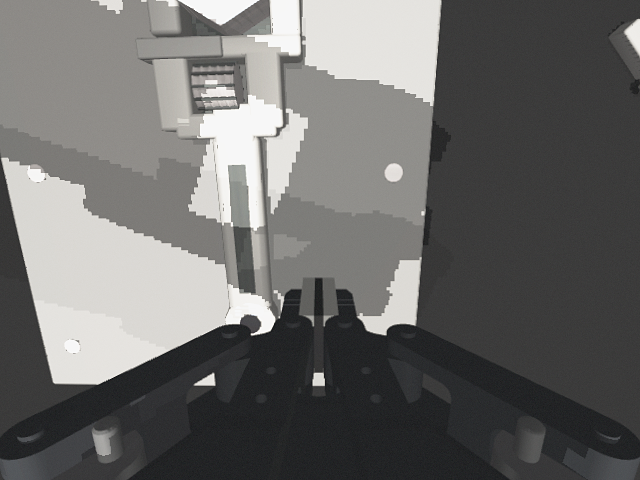

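Call:
{"api": "apply_moves", "payload": {"increments": [[0,15,-3,0,1],[0,30,-3,0,1],[0,40,-3,0,1],[0,46,-3,0,1],[0,46,-3,0,1],[0,46,-3,0,1]]}}

```text
t: 22.35
eef_pos: [0.6134, -0.1278, 0.0287]
orientation: [-90.0, 0.0, 1.7]
force: [0.9, 0.2, -0.4]
finger_gap: -0.0003
```

```bash
python3 - <<'E'
from h import *
go([.600,-.127,.0275],1.8)
s=snap('wrist','w12')
E
```

```text
at [ 0.6134 -0.1278  0.0287] [-90.     0.     1.72] F [ 0.86  0.2  -0.42] gap -0.0003 t 22.35
inc [-13.3   1.2   1.2] turn -0.001
```

View pics/w12.png

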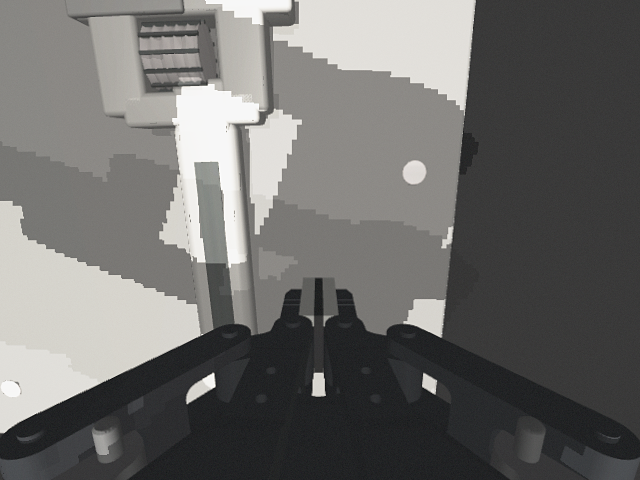

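Call:
{"api": "apply_moves", "payload": {"increments": [[-4,0,0,0,1],[-8,0.5,0,0,1],[-12,0.5,0,0,1],[-14,0.5,0,0,1],[-16,0.5,0,0,1],[-16,0.5,0,0,1]]}}

```text
t: 23.0
eef_pos: [0.5975, -0.1283, 0.0286]
orientation: [-90.0, -0.1, 1.7]
force: [1.3, 0.7, -1.1]
finger_gap: -0.0004
```

```bash
cat >> h.py <<'E'
N=np.array([.5642,.0142])
def arc(step,n=8):
    o=env.observe();p=o['eef_pos'][:2];y=np.radians(o['orientation'][2]);q=p-N
    print('t',o['t'],'polar deg',np.degrees(np.arctan2(q[1],q[0])).round(2),'r',np.hypot(*q).round(4),'F',o['force'].round(1),'z',o['eef_pos'][2].round(4),'yaw',np.degrees(y).round(1))
    f=o['force'][:2]; print('tangential F',round(float(f@np.array([-q[1],q[0]])/np.hypot(*q)),2))
    out=[]
    for k in range(1,n+1):
        t=-step*k;R=np.array([[np.cos(t),-np.sin(t)],[np.sin(t),np.cos(t)]]);d=(R@q-q)*1000
        out.append([round(d@[np.cos(y),np.sin(y)],1),0,round(d@[-np.sin(y),np.cos(y)],1),round(step*k,3),1])
    print(out)
E
python3 -c "
from h import *
arc(.02)"
```

```text
t 23.0 polar deg -76.85 r 0.1464 F [ 1.3  0.7 -1.1] z 0.0286 yaw 1.7
tangential F 1.41
[[np.float64(-2.9), 0, np.float64(-0.6), 0.02, 1], [np.float64(-5.8), 0, np.float64(-1.0), 0.04, 1], [np.float64(-8.7), 0, np.float64(-1.5), 0.06, 1], [np.float64(-11.6), 0, np.float64(-1.9), 0.08, 1], [np.float64(-14.5), 0, np.float64(-2.2), 0.1, 1], [np.float64(-17.4), 0, np.float64(-2.4), 0.12, 1], [np.float64(-20.3), 0, np.float64(-2.6), 0.14, 1], [np.float64(-23.2), 0, np.float64(-2.8), 0.16, 1]]
```

Call:
{"api": "apply_moves", "payload": {"increments": [[-3,0,-0.6,0.02,1],[-6,0,-1,0.04,1],[-9,0,-1.5,0.06,1],[-11.5,0,-1.9,0.08,1]]}}

```text
t: 23.4
eef_pos: [0.5862, -0.1306, 0.0287]
orientation: [-90.0, -0.1, -3.0]
force: [3.7, -0.6, -0.2]
finger_gap: 0.0001
```

```bash
python3 -c "
from h import *
arc(.02)"
```

```text
t 23.4 polar deg -81.36 r 0.1465 F [ 3.7 -0.6 -0.2] z 0.0287 yaw -3.0
tangential F 3.55
[[np.float64(-2.9), 0, np.float64(-0.6), 0.02, 1], [np.float64(-5.8), 0, np.float64(-1.1), 0.04, 1], [np.float64(-8.7), 0, np.float64(-1.5), 0.06, 1], [np.float64(-11.6), 0, np.float64(-1.9), 0.08, 1], [np.float64(-14.5), 0, np.float64(-2.2), 0.1, 1], [np.float64(-17.4), 0, np.float64(-2.5), 0.12, 1], [np.float64(-20.3), 0, np.float64(-2.7), 0.14, 1], [np.float64(-23.2), 0, np.float64(-2.9), 0.16, 1]]
```

Call:
{"api": "apply_moves", "payload": {"increments": [[-2.9,0,-0.6,0.02,1],[-5.8,0,-1.1,0.04,1],[-8.7,0,-1.5,0.06,1],[-11.6,0,-1.9,0.08,1],[-14.5,0,-2.2,0.1,1],[-17.4,0,-2.5,0.12,1]]}}

```text
t: 24.0
eef_pos: [0.5685, -0.1322, 0.0286]
orientation: [-90.0, -0.0, -9.8]
force: [4.9, 0.3, 1.4]
finger_gap: 0.0002
```

```bash
python3 -c "
from h import *
arc(.02)
s=snap('wrist','w13'); snap('top','t3')
f=cv2.imread('pics/t3.png');cv2.imwrite('pics/t3c.png',cv2.resize(f[200:310,240:400],None,fx=5,fy=5,interpolation=cv2.INTER_CUBIC))"
```

```text
t 24.0 polar deg -88.33 r 0.1464 F [4.9 0.3 1.4] z 0.0286 yaw -9.8
tangential F 4.92
[[np.float64(-2.9), 0, np.float64(-0.6), 0.02, 1], [np.float64(-5.8), 0, np.float64(-1.1), 0.04, 1], [np.float64(-8.7), 0, np.float64(-1.5), 0.06, 1], [np.float64(-11.6), 0, np.float64(-1.9), 0.08, 1], [np.float64(-14.5), 0, np.float64(-2.2), 0.1, 1], [np.float64(-17.4), 0, np.float64(-2.5), 0.12, 1], [np.float64(-20.3), 0, np.float64(-2.7), 0.14, 1], [np.float64(-23.2), 0, np.float64(-2.8), 0.16, 1]]
```

View pics/w13.png

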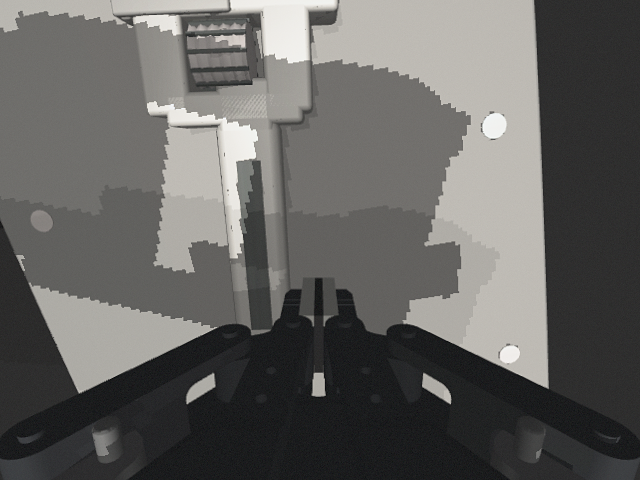

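View pics/t3c.png

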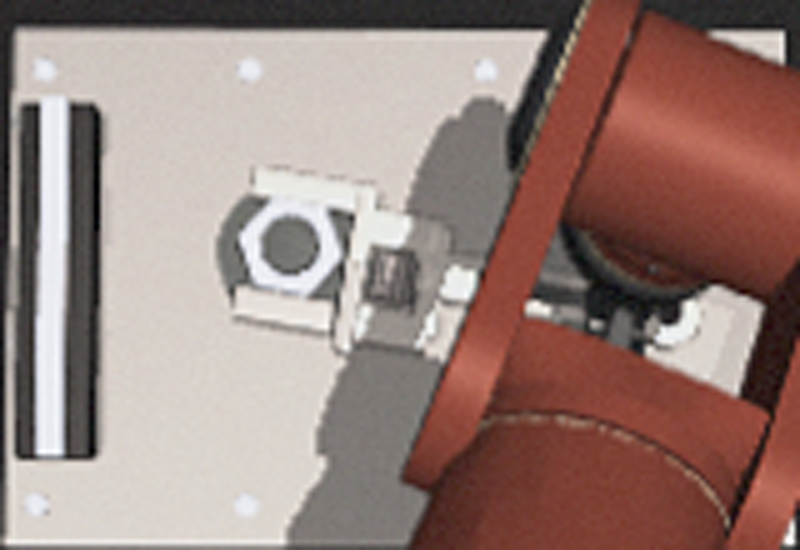

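Call:
{"api": "apply_moves", "payload": {"increments": [[-2.9,0,-0.6,0.02,1],[-5.8,0,-1.1,0.04,1],[-8.7,0,-1.5,0.06,1],[-11.6,0,-1.9,0.08,1],[-14.5,0,-2.2,0.1,1],[-17.4,0,-2.5,0.12,1],[-20.3,0,-2.7,0.14,1],[-23.2,0,-2.8,0.16,1]]}}

```text
t: 24.9
eef_pos: [0.5452, -0.1313, 0.0286]
orientation: [-90.0, -0.1, -19.0]
force: [4.2, -0.7, 2.0]
finger_gap: -0.0004
```

Call:
{"api": "apply_moves", "payload": {"increments": [[-2.9,0,-0.6,0.02,1],[-5.8,0,-1.1,0.04,1],[-8.7,0,-1.5,0.06,1],[-11.6,0,-1.9,0.08,1],[-14.5,0,-2.2,0.1,1]]}}

```text
t: 25.4
eef_pos: [0.5306, -0.1286, 0.0286]
orientation: [-90.0, -0.0, -24.7]
force: [5.0, -0.9, 1.6]
finger_gap: 0.0002
```

```bash
python3 -c "
from h import *
arc(.01)"
```

```text
t 25.4 polar deg -103.22 r 0.1467 F [ 5.  -0.9  1.6] z 0.0286 yaw -24.7
tangential F 5.09
[[np.float64(-1.4), 0, np.float64(-0.3), 0.01, 1], [np.float64(-2.9), 0, np.float64(-0.6), 0.02, 1], [np.float64(-4.3), 0, np.float64(-0.8), 0.03, 1], [np.float64(-5.8), 0, np.float64(-1.1), 0.04, 1], [np.float64(-7.2), 0, np.float64(-1.3), 0.05, 1], [np.float64(-8.7), 0, np.float64(-1.5), 0.06, 1], [np.float64(-10.1), 0, np.float64(-1.7), 0.07, 1], [np.float64(-11.6), 0, np.float64(-1.9), 0.08, 1]]
```

Call:
{"api": "apply_moves", "payload": {"increments": [[-1.4,0,-0.3,0.01,1],[-2.9,0,-0.6,0.02,1],[-4.3,0,-0.8,0.03,1],[-5.8,0,-1.1,0.04,1],[-7.2,0,-1.3,0.05,1]]}}

```text
t: 25.9
eef_pos: [0.5237, -0.1268, 0.0286]
orientation: [-90.0, -0.0, -27.5]
force: [5.8, -0.7, 1.8]
finger_gap: -0.0
```

Call:
{"api": "apply_moves", "payload": {"increments": [[-1,0,-0.3,0.007,1],[-2,0,-0.5,0.014,1]]}}

```text
t: 26.1
eef_pos: [0.5217, -0.1263, 0.0286]
orientation: [-90.0, -0.0, -28.3]
force: [5.4, -0.2, 1.9]
finger_gap: 0.0001
```

Call:
{"api": "apply_moves", "payload": {"increments": [[-1,0,-0.3,0.007,1],[-2,0,-0.5,0.014,1]]}}

```text
t: 26.3
eef_pos: [0.5201, -0.1259, 0.0287]
orientation: [-90.0, -0.1, -29.1]
force: [7.4, -1.3, 0.8]
finger_gap: 0.0001
```

```bash
python3 -c "
from h import *
arc(.01)"
```

```text
t 26.3 polar deg -107.45 r 0.1469 F [ 7.4 -1.3  0.8] z 0.0287 yaw -29.1
tangential F 7.4
[[np.float64(-1.4), 0, np.float64(-0.3), 0.01, 1], [np.float64(-2.9), 0, np.float64(-0.6), 0.02, 1], [np.float64(-4.3), 0, np.float64(-0.8), 0.03, 1], [np.float64(-5.8), 0, np.float64(-1.1), 0.04, 1], [np.float64(-7.2), 0, np.float64(-1.3), 0.05, 1], [np.float64(-8.7), 0, np.float64(-1.5), 0.06, 1], [np.float64(-10.1), 0, np.float64(-1.7), 0.07, 1], [np.float64(-11.6), 0, np.float64(-1.9), 0.08, 1]]
```

Call:
{"api": "apply_moves", "payload": {"increments": [[-0.8,0,-0.2,0.005,1],[-0.8,0,-0.2,0.005,1]]}}

```text
t: 26.5
eef_pos: [0.5196, -0.1258, 0.0287]
orientation: [-90.0, -0.2, -29.4]
force: [6.8, -0.5, -1.1]
finger_gap: 0.0001
```

Call:
{"api": "apply_moves", "payload": {"increments": [[-0.5,0,-0.1,0.003,1],[-0.5,0,-0.1,0.003,1]]}}

```text
t: 26.7
eef_pos: [0.5194, -0.1258, 0.0287]
orientation: [-90.0, -0.2, -29.6]
force: [6.9, -2.0, -0.9]
finger_gap: -0.0002
```

```bash
python3 -c "
from h import *
arc(.01)
s=snap('top','t4');snap('wrist','w14')
f=cv2.imread('pics/t4.png');cv2.imwrite('pics/t4c.png',cv2.resize(f[200:310,240:400],None,fx=5,fy=5,interpolation=cv2.INTER_CUBIC))"
```

```text
t 26.7 polar deg -107.76 r 0.147 F [ 6.9 -2.  -0.9] z 0.0287 yaw -29.6
tangential F 7.22
[[np.float64(-1.4), 0, np.float64(-0.3), 0.01, 1], [np.float64(-2.9), 0, np.float64(-0.6), 0.02, 1], [np.float64(-4.3), 0, np.float64(-0.8), 0.03, 1], [np.float64(-5.8), 0, np.float64(-1.1), 0.04, 1], [np.float64(-7.2), 0, np.float64(-1.3), 0.05, 1], [np.float64(-8.7), 0, np.float64(-1.5), 0.06, 1], [np.float64(-10.1), 0, np.float64(-1.8), 0.07, 1], [np.float64(-11.6), 0, np.float64(-1.9), 0.08, 1]]
```

View pics/t4c.png

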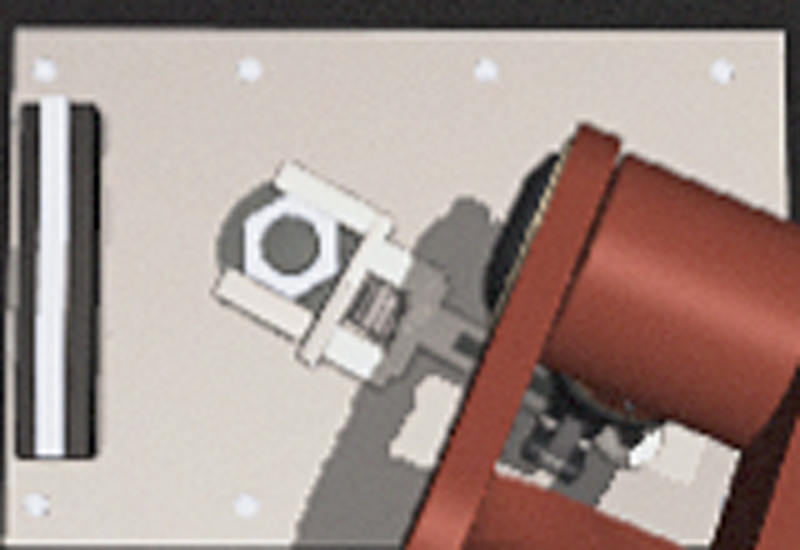

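Call:
{"api": "apply_moves", "payload": {"increments": [[-0.6,0,-0.1,0.004,1],[-0.6,0,-0.1,0.004,1],[-0.6,0,-0.1,0.004,1]]}}

```text
t: 27.1
eef_pos: [0.5189, -0.1257, 0.0288]
orientation: [-90.0, -0.2, -29.8]
force: [8.6, -3.1, -0.7]
finger_gap: 0.0001
```

```bash
python3 -c "
from h import *
arc(.01,1)"
```

```text
t 27.1 polar deg -107.94 r 0.147 F [ 8.6 -3.1 -0.7] z 0.0288 yaw -29.8
tangential F 9.11
[[np.float64(-1.4), 0, np.float64(-0.3), 0.01, 1]]
```

Call:
{"api": "apply_moves", "payload": {"increments": [[3,0,0,0,1],[8,0,0,0,1],[15,0,0,0,1],[20,0,0,0,1],[20,-20,0,0,1],[20,-60,0,0,1],[20,-100,0,0,1],[20,-120,0,0,1]]}}

```text
t: 27.9
eef_pos: [0.5364, -0.1357, 0.1521]
orientation: [-90.0, -0.2, -29.8]
force: [0.8, -0.9, 0.6]
finger_gap: -0.0001
```

Call:
{"api": "apply_moves", "payload": {"increments": [[20,-20,-40,0,1],[20,-40,-80,0,1],[20,-50,-120,0,1],[20,-50,-160,0,1],[20,-50,-180,0,1],[20,-50,-180,0,1]]}}

```text
t: 28.5
eef_pos: [0.4614, -0.303, 0.1979]
orientation: [-90.0, 0.1, -30.0]
force: [0.7, 1.2, 0.1]
finger_gap: 0.0002
```

```bash
python3 - <<'E'
from h import *
arc(.01,1)
s=snap('top','t5');w=snap('wrist','w15')
f=cv2.imread('pics/t5.png');cv2.imwrite('pics/t5c.png',cv2.resize(f[200:310,240:400],None,fx=5,fy=5,interpolation=cv2.INTER_CUBIC))
E
```

```text
t 28.5 polar deg -107.95 r 0.3335 F [0.7 1.2 0.1] z 0.1979 yaw -30.0
tangential F 0.31
[[np.float64(-3.3), 0, np.float64(-0.7), 0.01, 1]]
```

View pics/t5c.png

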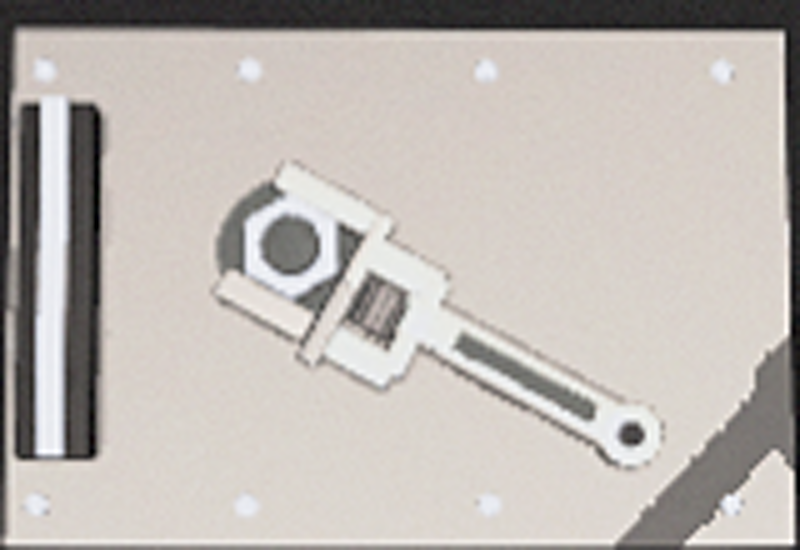

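View pics/w15.png

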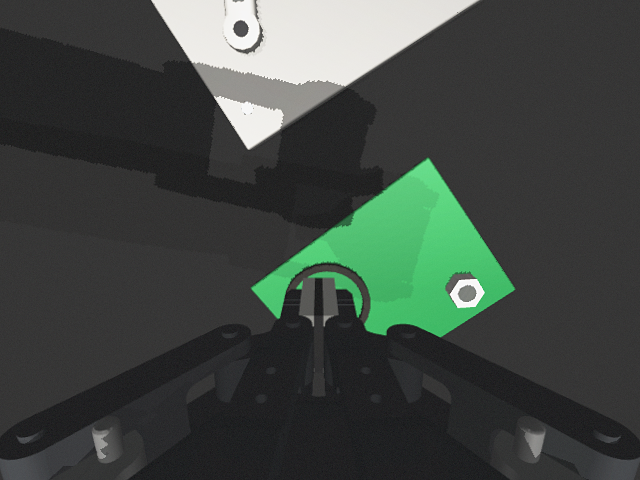

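```bash
python3 - <<'E'
from h import *
s=snap('top')
def a(h,c):
    H=pt(s,*h,.038)[:2];C=pt(s,*c,.054)[:2];d=H-C;return np.degrees(np.arctan2(d[1],d[0])),np.hypot(*d),C
x=a((375.25,247.75),(298.25,248.75));y=a((366.4,286.8),(298,249))
print(x,y,'swing rad',np.radians(x[0]-y[0]))
# wrench middle: hole is 174 mm behind; head outline segment by height .038 for the now picture
def edge(im,box):
    f=cv2.imread(im)
    return f
# register wrench rotation by depth mask
T=np.array(s['cam_to_world']);Z=s['z_map'];v,u=np.mgrid[205:305,245:398];v=v.ravel();u=u.ravel()
n=cv2.undistortPoints(np.stack([u,v],1).astype(float)[:,None],K(s),np.array(s['dist']))[:,0];z=Z[v,u]
P=np.c_[n*z[:,None],z]@T[:3,:3].T+T[:3,3]
m=(P[:,2]>.0305)&(P[:,2]<.0415)&(P[:,1]<.07);Q=P[m][:,:2]
h=Q[np.hypot(*(Q-y[2]).T)>.08]; 
vx=cv2.fitLine(h.astype(np.float32),cv2.DIST_L2,0,.001,.001).ravel();print('handle dir',np.degrees(np.arctan2(vx[1],vx[0])),vx[2:])
d=vx[:2]*np.sign(-vx[1]);nrm=np.array([-d[1],d[0]]);
print('nut axis offset from handle line mm',(y[2]-vx[2:])@nrm*1000,'z handle',np.median(P[m][:,2]), 'far end along',((h-y[2])@d).max())
st=P[(P[:,2]>.049)&(P[:,2]<.06)&(P[:,1]<.07)];print('stud',st.mean(0))
E
```

```text
(np.float64(-86.86969246571815), np.float64(0.17400251838208), array([0.56421994, 0.01264024])) (np.float64(-116.83454150875275), np.float64(0.17420053859060206), array([0.56364388, 0.01317625])) swing rad 0.5229852756640259
handle dir 62.876278 [ 0.5035247  -0.10611544]
nut axis offset from handle line mm -0.8791828582702101 z handle 0.03808692197624408 far end along 0.18551221079301675
stud [0.56558584 0.01444228 0.05399979]
```

```bash
python3 - <<'E'
from h import *
go([.527,-.058,.10],-27.1)
E
```

```text
at [ 0.463  -0.3004  0.1978] [-8.996e+01  7.000e-02 -2.978e+01] F [-0.34  0.72  0.36] gap 0.0 t 28.65
inc [-64.7  98.  242.1] turn -0.047
```

Call:
{"api": "apply_moves", "payload": {"increments": [[-13,10,48,-0.047,1],[-26,20,96,-0.047,1],[-39,40,144,-0.047,1],[-52,60,192,-0.047,1],[-65,85,240,-0.047,1],[-65,98,242,-0.047,1],[-65,98,242,-0.047,1],[-65,98,242,-0.047,1]]}}

```text
t: 29.45
eef_pos: [0.5266, -0.0579, 0.1001]
orientation: [-90.0, 0.1, -27.0]
force: [-0.6, 0.6, 0.2]
finger_gap: -0.0001
```

```bash
python3 - <<'E'
from h import *
go([.527,-.058,.10],-27.1)
s=snap('wrist','w16')
f=s['frame'];cv2.imwrite('pics/w16c.png',cv2.cvtColor(cv2.resize(f[40:280,220:420],None,fx=4,fy=2.5,interpolation=cv2.INTER_CUBIC),cv2.COLOR_RGB2BGR))
T=np.array(s['cam_to_world']);Z=s['z_map'];v,u=np.mgrid[20:300,160:480];v=v.ravel();u=u.ravel()
n=cv2.undistortPoints(np.stack([u,v],1).astype(float)[:,None],K(s),np.array(s['dist']))[:,0];z=Z[v,u]
P=np.c_[n*z[:,None],z]@T[:3,:3].T+T[:3,3]
st=P[(P[:,2]>.0505)&(P[:,2]<.06)&(np.hypot(P[:,0]-.5642,P[:,1]-.0142)<.02)][:,:2]
c=(st.min(0)+st.max(0))/2;print('stud',c,np.ptp(st,axis=0))
a=np.radians(62.9);ex=np.array([np.cos(a),np.sin(a)]);ey=np.array([-ex[1],ex[0]])
X=(P[:,:2]-c)@ex*1000;Y=(P[:,:2]-c)@ey*1000
j=np.abs(P[:,2]-.038)<.003
for x in range(-22,24,2):
    k=j&(np.abs(X-x)<1)
    A=Y[k&(Y>10)];B=Y[k&(Y<-10)]
    if len(A) and len(B): print(x,'mov',A.min().round(1),'fix',B.max().round(1),'mouth',(A.min()-B.max()).round(1))
E
```

```text
at [ 0.5266 -0.0579  0.1001] [-9.003e+01  6.000e-02 -2.697e+01] F [-0.57  0.56  0.25] gap -0.0001 t 29.45
inc [0.4 0.1 0.1] turn 0.002
stud [0.56493862 0.01514243] [0.02659373 0.02680026]
-22 mov 20.2 fix -20.9 mouth 41.2
-20 mov 20.2 fix -20.9 mouth 41.1
-18 mov 20.5 fix -20.9 mouth 41.4
-16 mov 20.6 fix -20.8 mouth 41.4
-14 mov 20.5 fix -20.8 mouth 41.3
-12 mov 20.6 fix -20.7 mouth 41.3
-10 mov 21.4 fix -21.7 mouth 43.1
-8 mov 21.4 fix -21.6 mouth 43.0
-6 mov 21.2 fix -21.4 mouth 42.7
-4 mov 21.3 fix -21.5 mouth 42.8
-2 mov 21.2 fix -21.4 mouth 42.6
0 mov 21.1 fix -21.4 mouth 42.5
2 mov 21.1 fix -21.9 mouth 43.0
4 mov 21.1 fix -21.7 mouth 42.7
6 mov 21.1 fix -21.7 mouth 42.8
8 mov 21.5 fix -21.6 mouth 43.1
10 mov 21.5 fix -21.6 mouth 43.0
12 mov 20.9 fix -21.5 mouth 42.4
14 mov 20.5 fix -20.6 mouth 41.1
16 mov 20.4 fix -20.6 mouth 41.0
18 mov 20.3 fix -21.0 mouth 41.3
20 mov 20.9 fix -20.9 mouth 41.8
```

View pics/w16c.png

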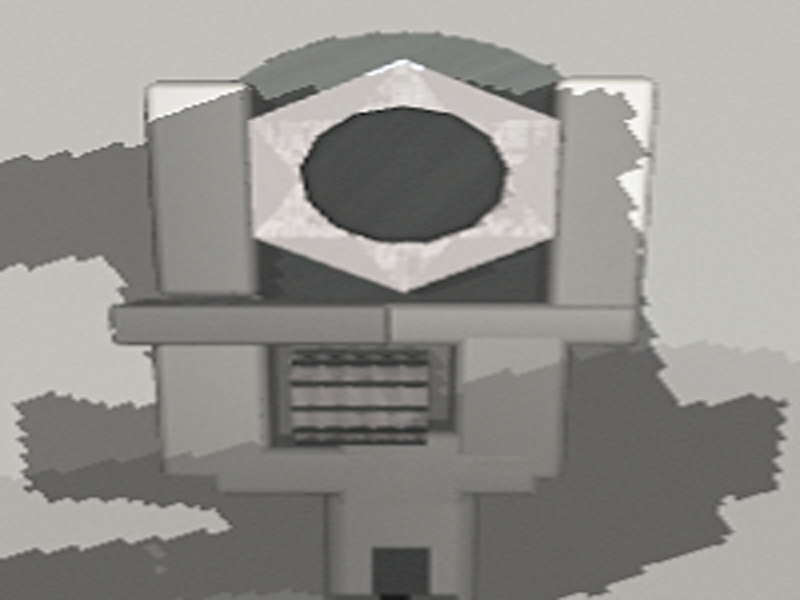

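```bash
python3 -c "
from h import *
print(env.job_done()); o=env.observe(); print(o['t'],o['force'])"
```

```text
the job is handed in; nothing more can be done
None
the job is handed in; nothing more can be done
```

I rolled the worm until the jaw was snug on the nut, swung the handle clockwise until the nut came up firm, and handed the job in at about 29.5 s. No verdict was reported.

**Closing the jaw:** I used about nine short worm strokes with the closed fingertips. Normal force was mostly 4–10 N, with brief peaks up to about 20 N. After the first strokes the fingertip drag rose to roughly 0.6 of the downward force. The mouth then stayed at about 41.3 mm through further strokes, so I took it as snug. One stroke slipped off the front of the worm and stopped beside the nut, and the force reading at the end of that move was under 1 N.

**Turning the nut:** The handle moved steadily at about 5 N. At the stop the force rose to 9 N and the tool hardly moved any further.

**Last checks:**
- **Swing:** 0.52 rad from the top camera, which probably includes a little free play and measuring error.
- **Mouth:** 41.0–41.8 mm in depth where the nut does not hide the jaw. The rows showing 42.4–43.1 mm are partly hidden by the nut top, so I ignored them.
- **Position:** the nut's axis is about 1 mm off the handle's line sideways. Along the handle, the hole is still 174 mm from the axis and the far end reads about 3 mm short. The top face is at z 0.038, so the wrench lies flat.
- **Clearance:** the arm was about 60 mm above the wrench and touching nothing. It did not go near the screwdriver, spare nut or O-ring at low height.

I could not read the joint values or the jaw-on-nut contact force directly. Snugness is judged from the drag and the camera images.

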